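# Kit two sample-shoe parts trays

## Robot

A 7-joint arm with a two-finger parallel gripper is mounted at the origin on the work surface. World frame = base frame: x ahead of the robot, y to its left, z up, the work surface at z = 0. Lengths are in m, angles in rad, forces in N, time in s.
With the tool pointing down it reaches from about 0.4 to 0.925 m from the base axis. Payload 4.1 kg.
Tool frame: the origin (TCP) lies at the very end of the fingers, on their centre line; the grasp point (between the pads) lies 19 mm behind it (grasp_offset is the distance from the TCP to the grasp point, in m); z points along the fingers, y is the direction in which the jaws open and shut (so a half turn about z gives the same grasp; the last joint's range is limited). The gripper opens to 85 mm and grips with 20 to 120 N. Pads are 22 mm wide; open, the fingers measure 114 mm over their backs; the gripper's body (76 mm by 85 mm) begins 54 mm behind the grasp point. The pads swing forward as they close: fully open they stand 13 mm farther back than shut.
Start: joints at [-1.431, 0.398, 0.045, 1.537, -0.019, 1.207, -0.051], TCP at [0.154, 0.632, 0.231] pointing down, gripper open.
Joint ranges: [-2.82, 2.82], [-0.49, 2.23], [-1.37, 1.46], [0, 2.46], [-1.36, 4.5], [0.23, 2], [-2.94, 2.94]. Speed limits (rad/s): [2.57, 2.57, 3.14, 3.14, 3.14, 3.14, 3.14].

## Interface

Orientations are given as [roll, pitch, yaw] about the fixed x, y, z axes, in that order (R = Rz(yaw) Ry(pitch) Rx(roll)).
In Python, from cell import * gives the robot as it stands.
- The arm moves only by the tool step_arm, never from a script. Its argument "motion" is one flat list of numbers, 7 for each row, row after row: the turn, a rotation vector about the tool's x, y, z in units of 120 degrees (1.0 is 120 degrees), then the shift along the tool's x, y, z in units of 0.08 m (1.0 is 0.08 m), then the closure, from -1 (fully open) to 1 (shut), so that 0 is half open. In form: [wx, wy, wz, dx, dy, dz, fingers, wx, wy, wz, dx, dy, dz, fingers, ...]. A call has 1 to 20 rows; each row is the pose to reach, as a shift and turn from the pose commanded when the call began, along the tool's axes at that moment; what a row does not reach only later rows make up. A row lasts 1/10 s, in which the tool goes at most 50 mm and 8.59 degrees, less where a joint would pass 70% of its speed; a pose out of reach is approached as far as the arm can. A call with a number of a shift or a turn outside -1 to 1 is refused whole. A call with a gripper value outside its range is refused whole. The fingers move at their own pace and stop on an object; the grip force is fixed at half the most. Time passes only in rows, so rows that repeat a pose let the fingers close. It gives the time, the measured TCP pose, the force and the opening at its end, in the units of the state.
- get_obs(): the state, without advancing time (a new reading comes with each control period).
- grab_frame(name): name is "side" or "top"; returns the picture (384x512x3 uint8, red, green, blue); there is no depth.
- camera_model(name): a dict with "camera_matrix" (3x3 intrinsics, pixels), "dist_coeffs" ([k1, k2, p1, p2, k3] as OpenCV has them; the pictures are not rectified), "view" (4x4, takes a point from world to camera coordinates). Camera axes: x right, y down, z forward; pixel columns grow to the right and rows downward; lengths in m; the calibration is good to about 2 mm. A picture is of the moment at which its call begins. camera_model takes no time and is no camera call.
- hand_in(): hands the job in, once; it reports no verdict.
Trained networks look in the newest picture that a camera, given by its name, has taken for a name from the list of things; names that differ only in an ending like _2 or _b are one class to them, and where a whole thing is asked for, a point or a joint stands for the part that bears it (a point fixed in the world has none). Each returns a list of dicts, best first, with "score" (0 to 1); they miss things now and then, are a little off and sometimes report something else, mostly with a low value. They report only what shows in the picture. A call takes as long as a camera call.
- recognise(query, camera): "rect" ([left, top, right, bottom] in pixels, round what is visible of it).
The state is a dict: "clock": time; "joint_pos": joint angles; "dq": joint speeds; "tau": joint torques, N m; "ee_pos": TCP position; "tool_rot": TCP orientation; "wrist_force": force on the tool from outside, world axes, zero at the start; "moment": the same for the moment, N m; "gripper_width": opening from 0.0 (shut) to 1.0 (fully open).
Only numpy, scipy, OpenCV 4.12 (cv2) and the standard library are available. Lean on these libraries where they do the work, as an engineer would, in place of code of your own. Each camera call takes 0.05 s, during which the arm holds its last target.

## Task

Make up the parts trays for two sample shoes, one piece to a bay and each heel in the largest bay of its tray: the larger tray, with the broad insole, is for the boot and gets the low stacked heel, the jar of eyelets and the spool of thread; the smaller tray, with the narrow insole and the steel shank already in it, is for the court shoe and gets the tall slim heel and the flat tin of nails. Set every piece down gently, standing upright on the floor of its bay, and leave the cork wedge, the hammer and the last where they are.

Things in the scene. Friction and masses are not known exactly. Their poses are not given: they have to be found in the camera images.
- boot_tray: Larger plywood tray, 204 (x) x 274 (y) mm, fixed. Origin: centre of underside, z up, -x side nearer the robot. Bay floors 6 mm up; rims and dividers 6 mm thick, tops 16 mm up. Three empty bays, 92 mm deep, centres at x -50 mm: heel bay (94 mm wide) at y +84, two small bays (78 mm wide) at y -8 and y -92. Long bay on the +x side holds a broad pinkish insole 255 x 90 (part of the tray).
- court_tray: Smaller plywood tray, 204 (x) x 247 (y) mm, fixed. Origin, axes, floor and rim heights as the boot tray. Three bays 92 mm deep, centres at x -50 mm: heel bay (90 mm wide) at y -72.5, small bay (75 mm wide) at y +16, narrow bay at y +88.5 taken by a steel shank 84 x 14 mm. Long bay on the +x side holds a narrow insole 228 x 76. Insole and shank are part of the tray.
- low_heel: Low, wide stacked-leather heel, brown layers on a black rubber lift, standing on the bench with the rubber down: D-shaped from above, 66 mm long (x) by 58 mm wide (y), 35 mm high, upright sides, flat face to -x and round back to +x. Origin: centre of its underside, z up. 0.12 kg.
- tall_heel: Tall slim block heel of bare pale wood, black rubber lift down. D-shaped from above, flat face to -x, round back to +x. Foot 42 (x) x 40 (y) mm, centred on the origin; seat at the top 54 x 44 mm, x from -21 to +33 mm (the back leans out to +x). 65 mm high at the flat face, 73 mm at the back. Origin: centre of its underside, z up. 0.09 kg.
- eyelet_jar: Small upright glass jar of brass eyelets with a dark metal cap, 42 mm diameter, 60 mm high. Origin: centre of its underside, z up. 0.13 kg.
- thread_spool: Upright spool of cream waxed thread between two wooden flanges, 50 mm diameter, 60 mm high. Origin: centre of its underside, z up. 0.10 kg.
- nail_tin: Flat closed round tin of heel nails, bare metal, 58 mm diameter, 32 mm high. Origin: centre of its underside, z up. 0.16 kg.
- cork_wedge: Cork wedge heel, 86 (x) x 48 (y) mm, sloping from 12 mm high at its -x end to 42 mm at its round +x end. Stands among the stock but belongs to neither kit. Origin: centre of its underside.
- hammer: Shoe hammer lying on the bench at one side of the trays, wooden handle, 260 mm long along x. Not needed. Origin: under the middle of its length, at bench height.
- shoe_last: Grey-green shoe last standing on the bench at the other side of the trays, 240 (x, toe to +x) x 84 mm, 104 mm high. Not needed. Origin: middle of its underside.

How it is judged:
At the end, for the whole second after the job is handed in: Boot tray: low heel in the heel bay, jar and spool one in each small bay (either way round). Court tray: tall heel in the heel bay, tin in the small bay. Each within 28 mm (x, y) of its bay's centre, on the floor to 3 mm, upright to 0.06 rad, released, at rest (x of low_heel in the frame of boot_tray between -0.078 and -0.022 m and y of low_heel in the frame of boot_tray between 0.056 and 0.112 m and x of tall_heel in the frame of court_tray between -0.078 and -0.022 m and y of tall_heel in the frame of court_tray between -0.1005 and -0.0445 m and x of nail_tin in the frame of court_tray between -0.078 and -0.022 m and y of nail_tin in the frame of court_tray between -0.012 and 0.044 m and ((x of eyelet_jar in the frame of boot_tray between -0.078 and -0.022 m and y of eyelet_jar in the frame of boot_tray between -0.036 and 0.02 m and x of thread_spool in the frame of boot_tray between -0.078 and -0.022 m and y of thread_spool in the frame of boot_tray between -0.12 and -0.064 m) or (x of eyelet_jar in the frame of boot_tray between -0.078 and -0.022 m and y of eyelet_jar in the frame of boot_tray between -0.12 and -0.064 m and x of thread_spool in the frame of boot_tray between -0.078 and -0.022 m and y of thread_spool in the frame of boot_tray between -0.036 and 0.02 m)) and z of low_heel in the frame of boot_tray between 0.003 and 0.009 m and angle between each of low_heel, eyelet_jar, thread_spool, tall_heel, nail_tin's own z axis and vertical below 0.06 rad and linear speed of each of low_heel, eyelet_jar, thread_spool, tall_heel, nail_tin below 0.02 m/s and z of eyelet_jar in the frame of boot_tray between 0.003 and 0.009 m and z of thread_spool in the frame of boot_tray between 0.003 and 0.009 m and z of tall_heel in the frame of court_tray between 0.003 and 0.009 m and z of nail_tin in the frame of court_tray between 0.003 and 0.009 m); the robot touches nothing.
It fails at once if the cork wedge, the hammer or the last is shifted by more than 25 mm (distance of any of cork_wedge, hammer, shoe_last from where it was at the start of the episode above 0.025 m).
It fails at once if a piece is dropped or thrown: it moves faster than 0.7 m/s out of the fingers (a fall of about 25 mm) ((linear speed of low_heel above 0.7 m/s and contact force between the fingers and low_heel below 0.05 N) or (linear speed of eyelet_jar above 0.7 m/s and contact force between the fingers and eyelet_jar below 0.05 N) or (linear speed of thread_spool above 0.7 m/s and contact force between the fingers and thread_spool below 0.05 N) or (linear speed of tall_heel above 0.7 m/s and contact force between the fingers and tall_heel below 0.05 N) or (linear speed of nail_tin above 0.7 m/s and contact force between the fingers and nail_tin below 0.05 N)).
It also fails if it takes over 128 s, if anything falls off the work surface, if the arm or the gripper's body presses on something with over 40 N, if the wrist force passes 120 N, or if a joint passes its speed limit or range.

## Working session

There is one attempt and no reset: what is moved stays moved. The work goes in short steps, Python scripts to look and compute and a tool call to move; the robot and the scene stay as the last step left them, time stands still between calls to the robot, and variables do not carry over. Pictures are saved under pics/ and viewed, and the job is handed in when it is done.

Besides the shell and the picture viewer there is one more tool, called after "Request:" as name(argument=value, ...) on one line, values as JSON. step_arm: Moves the arm, as the interface text tells. Its arguments: {"type":"object","properties":{"motion":{"type":"array"}},"required":["motion"]}

```bash
mkdir -p pics; ls
python3 - <<'E'
from cell import *
import cv2, numpy as np
np.set_printoptions(precision=4,suppress=True)
o=get_obs(); print(o)
for n in ("side","top"):
    cv2.imwrite(f"pics/{n}0.png",cv2.cvtColor(grab_frame(n),cv2.COLOR_RGB2BGR))
    m=camera_model(n); print({k:np.array(v) for k,v in m.items()})
E
```

```text
pics
{'clock': 0.0, 'joint_pos': array([-1.431 ,  0.3992,  0.045 ,  1.5379, -0.0187,  1.2069, -0.0507]), 'dq': array([ 0.0017,  0.0016,  0.0011,  0.0009, -0.0014,  0.0005,  0.0015]), 'tau': array([ -0.0002, -47.5113,   1.3644, -25.4224,   0.0114,   0.0093,
        -0.    ]), 'ee_pos': array([0.1536, 0.6309, 0.2302]), 'tool_rot': array([-3.1396,  0.0001,  2.9029]), 'wrist_force': array([ 0.0725,  0.5678, -0.4968]), 'moment': array([ 0.0208,  0.003 , -0.0049]), 'gripper_width': 1.0008656487339098}
{'camera_matrix': array([[460.8807,   0.    , 256.6386],
       [  0.    , 460.8807, 200.7138],
       [  0.    ,   0.    ,   1.    ]]), 'dist_coeffs': array([0.0104, 0.    , 0.    , 0.    , 0.    ]), 'view': array([[ 0.8525, -0.5227, -0.0091, -0.4752],
       [-0.3873, -0.6198, -0.6825,  0.2553],
       [ 0.3511,  0.5853, -0.7308,  1.2666],
       [ 0.    ,  0.    ,  0.    ,  1.    ]])}
{'camera_matrix': array([[347.8786,   0.    , 260.0344],
       [  0.    , 347.8786, 193.754 ],
       [  0.    ,   0.    ,   1.    ]]), 'dist_coeffs': array([-0.0278,  0.    ,  0.    ,  0.    ,  0.    ]), 'view': array([[-0.0253, -0.9995, -0.02  ,  0.0322],
       [-0.9911,  0.0277, -0.1306,  0.5706],
       [ 0.131 ,  0.0165, -0.9912,  1.1683],
       [ 0.    ,  0.    ,  0.    ,  1.    ]])}
```

View pics/top0.png

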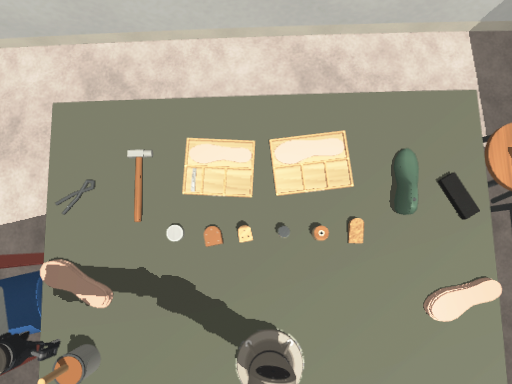

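View pics/side0.png

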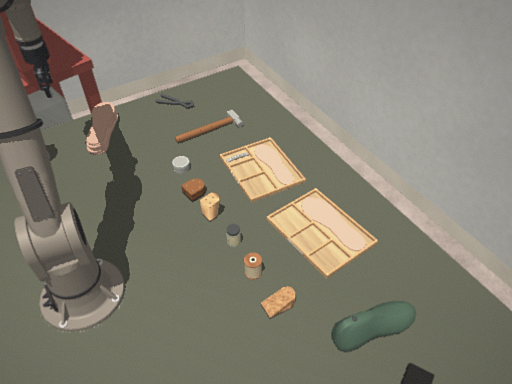

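```bash
cat > h.py <<'E'
from cell import *
import cv2, numpy as np
np.set_printoptions(precision=4,suppress=True)
def unproj(cam,uv,z):
    m=camera_model(cam); K=np.array(m["camera_matrix"]);d=np.array(m["dist_coeffs"]);V=np.array(m["view"])
    n=cv2.undistortPoints(np.array(uv,float).reshape(-1,1,2),K,d).reshape(-1,2)
    r=np.c_[n,np.ones(len(n))]@V[:3,:3]; c=-V[:3,:3].T@V[:3,3]
    return c+r*((np.array(z)-c[2])/r[:,2])[:,None]
def proj(cam,P):
    m=camera_model(cam); K=np.array(m["camera_matrix"]);d=np.array(m["dist_coeffs"]);V=np.array(m["view"])
    return cv2.projectPoints(np.array(P,float).reshape(-1,1,3),cv2.Rodrigues(V[:3,:3])[0],V[:3,3],K,d)[0].reshape(-1,2)
def snap(cam,name,s=1):
    f=cv2.cvtColor(grab_frame(cam),cv2.COLOR_RGB2BGR); cv2.imwrite(f"pics/{name}_raw.png",f); return f
E
python3 - <<'E'
from h import *
for q in "boot_tray court_tray low_heel tall_heel eyelet_jar thread_spool nail_tin cork_wedge hammer shoe_last".split():
    for c in ("top","side"):
        print(q,c,[(np.round(r["rect"]).tolist(),round(r["score"],2)) for r in recognise(q,c)][:3])
E
```

```text
boot_tray top [([268.0, 133.0, 354.0, 196.0], 0.84), ([398.0, 149.0, 419.0, 214.0], 0.75)]
boot_tray side [([267.0, 192.0, 378.0, 278.0], 0.94), ([259.0, 283.0, 295.0, 322.0], 0.52)]
court_tray top [([180.0, 137.0, 256.0, 198.0], 0.82)]
court_tray side []
low_heel top [([203.0, 226.0, 223.0, 246.0], 0.9), ([179.0, 136.0, 253.0, 198.0], 0.73)]
low_heel side [([180.0, 178.0, 205.0, 202.0], 0.68), ([176.0, 112.0, 243.0, 142.0], 0.33)]
tall_heel top [([350.0, 222.0, 362.0, 244.0], 0.7), ([237.0, 224.0, 253.0, 243.0], 0.59)]
tall_heel side [([203.0, 190.0, 219.0, 220.0], 0.89)]
eyelet_jar top [([128.0, 147.0, 153.0, 220.0], 0.31)]
eyelet_jar side [([224.0, 226.0, 239.0, 246.0], 0.83)]
thread_spool top [([308.0, 226.0, 326.0, 239.0], 0.72), ([346.0, 220.0, 362.0, 245.0], 0.48)]
thread_spool side [([245.0, 249.0, 261.0, 280.0], 0.63), ([223.0, 225.0, 240.0, 248.0], 0.57)]
nail_tin top [([269.0, 130.0, 353.0, 195.0], 0.64)]
nail_tin side [([170.0, 160.0, 189.0, 173.0], 0.54)]
cork_wedge top [([348.0, 221.0, 362.0, 244.0], 0.93)]
cork_wedge side [([256.0, 286.0, 294.0, 320.0], 0.82), ([178.0, 111.0, 239.0, 141.0], 0.4)]
hammer top [([126.0, 147.0, 151.0, 220.0], 0.84), ([166.0, 224.0, 185.0, 242.0], 0.47)]
hammer side [([178.0, 112.0, 240.0, 141.0], 0.6), ([202.0, 194.0, 220.0, 221.0], 0.4)]
shoe_last top [([398.0, 150.0, 420.0, 213.0], 0.65), ([348.0, 220.0, 362.0, 243.0], 0.24)]
shoe_last side [([331.0, 302.0, 414.0, 350.0], 0.84)]
```

The top view (up is +x, left is +y) shows:
- court tray around (219,167) and boot tray around (311,163)
- stock row left to right: tin (175,233), low heel (213,236), tall heel (245,234), jar (283,231), spool (321,233), cork wedge (356,231)

The networks agree apart from a few low-score confusions. I'll zoom in next.

Run:
```python
from h import *
f=cv2.imread("pics/top0.png")
cv2.imwrite("pics/t_a.png",cv2.resize(f[125:200,175:360],None,fx=4.3,fy=4.3,interpolation=cv2.INTER_CUBIC))
cv2.imwrite("pics/t_b.png",cv2.resize(f[215:255,160:370],None,fx=3.8,fy=3.8,interpolation=cv2.INTER_CUBIC))
g=cv2.imread("pics/side0.png")
cv2.imwrite("pics/s_b.png",cv2.resize(g[130:325,160:380],None,fx=3,fy=3,interpolation=cv2.INTER_CUBIC))
```

```text
(no output)
```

View pics/t_a.png

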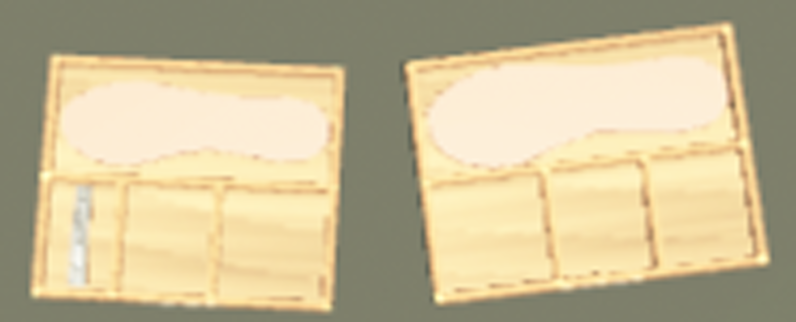

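View pics/t_b.png

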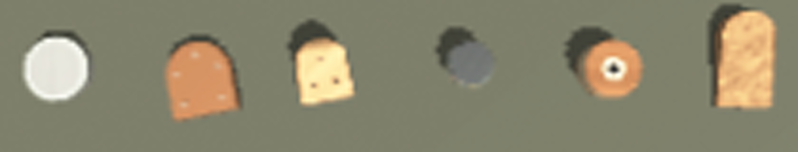

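View pics/s_b.png

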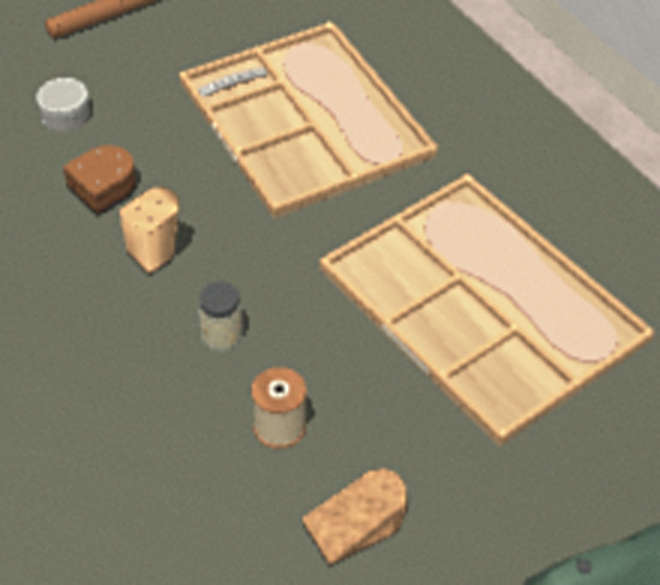

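```bash
cat > fit.py <<'E'
from h import *
from scipy.optimize import minimize
IM={"top":cv2.imread("pics/top0.png"),"side":cv2.imread("pics/side0.png")}
def seg(cam):
    f=cv2.bilateralFilter(IM[cam],5,20,3).astype(int); b,g,r=f[...,0],f[...,1],f[...,2]
    return f,r-b,r
def dshape(xf,xb,w):  # flat at xf, round back to xb; round part half ellipse from w/2
    t=np.linspace(-np.pi/2,np.pi/2,15); R=w/2
    return np.r_[[[xf,-R],[xf,R]],np.c_[xb-R+R*np.cos(t),R*np.sin(t)]]
def circ(r):
    t=np.linspace(0,2*np.pi,24,endpoint=False); return np.c_[r*np.cos(t),r*np.sin(t)]
def ex(p,z): return np.c_[p,np.full(len(p),z)]
box=lambda a,b:np.array([[-a/2,-b/2],[a/2,-b/2],[a/2,b/2],[-a/2,b/2]])
seat=dshape(-.021,.033,.044); zs=.065+.008*(seat[:,0]+.021)/.054
M={"low_heel":np.r_[ex(dshape(-.033,.033,.058),0),ex(dshape(-.033,.033,.058),.035)],
"tall_heel":np.r_[ex(dshape(-.021,.021,.040),0),np.c_[seat,zs]],
"eyelet_jar":np.r_[ex(circ(.021),0),ex(circ(.021),.06)],
"thread_spool":np.r_[ex(circ(.025),0),ex(circ(.025),.06)],
"nail_tin":np.r_[ex(circ(.029),0),ex(circ(.029),.032)],
"boot_tray":np.r_[ex(box(.204,.274),0),ex(box(.204,.274),.016)],
"court_tray":np.r_[ex(box(.204,.247),0),ex(box(.204,.247),.016)]}
def place(m,p):
    c,s=np.cos(p[2]),np.sin(p[2]); return np.c_[m[:,0]*c-m[:,1]*s+p[0],m[:,0]*s+m[:,1]*c+p[1],m[:,2]]
S=8
def hullmask(cam,P,roi):
    x0,y0,x1,y1=roi; h=cv2.convexHull(proj(cam,P).astype(np.float32)).reshape(-1,2)
    m=np.zeros(((y1-y0)*S,(x1-x0)*S),np.uint8)
    cv2.fillPoly(m,[np.round(((h-[x0,y0])+.5)*S).astype(np.int32)],255)
    return cv2.resize(m,(x1-x0,y1-y0),interpolation=cv2.INTER_AREA)/255.
E
python3 - <<'E'
from fit import *
for cam in IM:
    f=IM[cam].astype(int); 
    pts={"top":[(245,235),(213,237),(175,233),(283,231),(286,233),(278,227),(321,226),(260,233),(240,225),(200,180),(172,226)],
    "side":[(210,205),(195,187),(180,162),(180,168),(235,229),(234,240),(253,258),(253,270),(220,160),(250,200),(240,272),(300,240)]}[cam]
    for p in pts: print(cam,p,f[p[1],p[0]][::-1])
E
```

```text
top (245, 235) [254 235 171]
top (213, 237) [217 148 100]
top (175, 233) [232 232 222]
top (283, 231) [115 119 115]
top (286, 233) [117 119 117]
top (278, 227) [67 68 58]
top (321, 226) [214 147 100]
top (260, 233) [126 127 107]
top (240, 225) [65 66 56]
top (200, 180) [251 231 176]
top (172, 226) [238 238 229]
side (210, 205) [245 216 151]
side (195, 187) [175 117  76]
side (180, 162) [202 198 187]
side (180, 168) [141 140 131]
side (235, 229) [97 98 97]
side (234, 240) [161 155 125]
side (253, 258) [127 120 107]
side (253, 270) [166 151 123]
side (220, 160) [109 112  95]
side (250, 200) [144 116  84]
side (240, 272) [114 117  98]
side (300, 240) [224 190 140]
```

```bash
cat > run.py <<'E'
from fit import *
def fgmask(cam):
    f=IM[cam].astype(float); b,g,r=f[...,0],f[...,1],f[...,2]
    m=(np.abs(r/(b+1)-1.15)>.09)|(r/(g+1)>1.015)|(r>150)
    return m.astype(np.uint8)
FG={c:fgmask(c) for c in IM}
R={"low_heel":((195,220,231,254),(172,172,212,211)),
"tall_heel":((230,220,260,250),(196,186,227,227)),
"eyelet_jar":((272,220,296,244),(220,218,247,252)),
"thread_spool":((306,220,334,246),(240,245,266,285)),
"nail_tin":((162,222,190,246),(165,150,195,180)),
"boot_tray":((262,124,361,202),(258,180,385,285)),
"court_tray":((174,128,262,203),(212,130,312,205))}
I={"low_heel":(213,236),"tall_heel":(245,234),"eyelet_jar":(283,231),"thread_spool":(321,233),"nail_tin":(175,233),"boot_tray":(311,163),"court_tray":(219,167)}
if __name__=="__main__":
  vis={c:cv2.resize(IM[c],None,fx=4,fy=4,interpolation=cv2.INTER_CUBIC) for c in IM}
  res={}
  for n in M:
    h=M[n][:,2].max(); p0=unproj("top",[I[n]],h*.9)[0]; 
    tg={}
    for c,roi in zip(("top","side"),R[n]):
        x0,y0,x1,y1=roi; m=FG[c][y0:y1,x0:x1]; 
        k,lab,st,_=cv2.connectedComponentsWithStats(m); j=1+st[1:,4].argmax(); m=(lab==j)
        cs,_=cv2.findContours(m.astype(np.uint8),cv2.RETR_EXTERNAL,cv2.CHAIN_APPROX_NONE); q=np.zeros(m.shape,np.uint8); cv2.drawContours(q,cs,-1,1,-1); tg[c]=(roi,q)
    def cost(p,cams=("top","side")):
        e=0
        for c in cams:
            roi,q=tg[c]; a=hullmask(c,place(M[n],p),roi); e+=np.abs(a-q).sum()/q.sum()
        return e
    best={}
    for cams in (("top","side"),("top",),("side",)):
        b=None
        for y in ((-.3,0,.3) if "jar" not in n and "spool" not in n and "tin" not in n else (0,)):
            r=minimize(cost,[p0[0],p0[1],y],args=(cams,),method="Nelder-Mead",options=dict(initial_simplex=[[p0[0],p0[1],y],[p0[0]+.01,p0[1],y],[p0[0],p0[1]+.01,y],[p0[0],p0[1],y+.2]],maxiter=200,xatol=1e-4,fatol=1e-4))
            if b is None or r.fun<b.fun: b=r
        best[cams]=b; print(n,cams,b.x,round(b.fun,3))
    res[n]=best[("top","side")].x
    for c in IM:
        hh=cv2.convexHull(proj(c,place(M[n],res[n])).astype(np.float32)).reshape(-1,2)
        cv2.polylines(vis[c],[np.round((hh+.5)*4).astype(int)],True,(0,0,255),1)
        roi,q=tg[c]; cs,_=cv2.findContours(cv2.resize(q,None,fx=4,fy=4,interpolation=0),cv2.RETR_EXTERNAL,cv2.CHAIN_APPROX_NONE)
        cv2.drawContours(vis[c],cs,-1,(255,0,0),1,offset=(roi[0]*4,roi[1]*4))
  import json; json.dump({k:list(v) for k,v in res.items()},open("res.json","w"))
  cv2.imwrite("pics/ft.png",vis["top"][480:1030,640:1440]); cv2.imwrite("pics/fs.png",cv2.resize(vis["side"][520:1160,640:1540],None,fx=.88,fy=.88))
E
python3 run.py
```

```text
low_heel ('top', 'side') [0.4334 0.1881 0.1858] 0.48
low_heel ('top',) [0.4329 0.1882 0.2427] 0.118
low_heel ('side',) [0.4336 0.1894 0.1641] 0.352
tall_heel ('top', 'side') [0.4319 0.0728 0.1818] 0.424
tall_heel ('top',) [0.431  0.0708 0.2157] 0.163
tall_heel ('side',) [0.4323 0.0732 0.2062] 0.257
eyelet_jar ('top', 'side') [ 0.4401 -0.0586  0.0944] 0.504
eyelet_jar ('top',) [ 0.4398 -0.058   0.1487] 0.171
eyelet_jar ('side',) [ 0.4417 -0.0564  0.2001] 0.32
thread_spool ('top', 'side') [ 0.4314 -0.1842 -0.0193] 0.237
thread_spool ('top',) [ 0.4316 -0.1841 -0.0984] 0.15
thread_spool ('side',) [ 0.4315 -0.1837  0.0677] 0.08Traceback (most recent call last):
  File "run.py", line 34, in <module>
    r=minimize(cost,[p0[0],p0[1],y],args=(cams,),method="Nelder-Mead",options=dict(initial_simplex=[[p0[0],p0[1],y],[p0[0]+.01,p0[1],y],[p0[0],p0[1]+.01,y],[p0[0],p0[1],y+.2]],maxiter=200,xatol=1e-4,fatol=1e-4))
    res = _minimize_neldermead(fun, x0, args, callback, bounds=bounds,
                               **options)
    fxr = func(xr)
    fx = function(np.copy(x), *(wrapper_args + args))
  File "run.py", line 28, in cost
    roi,q=tg[c]; a=hullmask(c,place(M[n],p),roi); e+=np.abs(a-q).sum()/q.sum()
                   ~~~~~~~~^^^^^^^^^^^^^^^^^^^^^
  File "fit.py", line 26, in hullmask
    x0,y0,x1,y1=roi; h=cv2.convexHull(proj(cam,P).astype(np.float32)).reshape(-1,2)
                                      ~~~~^^^^^^^
  File "h.py", line 10, in proj
    m=camera_model(cam); K=np.array(m["camera_matrix"]);d=np.array(m["dist_coeffs"]);V=np.array(m["view"])
ValueError: time passes only in moves, steps and waits
```

```bash
sed -i 's/^import cv2, numpy as np/import cv2, numpy as np, functools\ncamera_model=functools.lru_cache(None)(camera_model)/' h.py
sed -i "s/    m=(np.abs(r\/(b+1)-1.15).*/    sh=(r+g+b)<(250 if cam=='top' else 220)\n    m=((np.abs(r\/(b+1)-1.165)>.09)|(r\/(g+1)>1.015)|(r>150))\&~(sh\&(r\/(g+1)<1.03)\&(r\/(b+1)>1.08))/" run.py
python3 run.py; python3 -c "
from h import *
print(get_obs()['clock'])"
```

```text
low_heel ('top', 'side') [0.4333 0.1887 0.1949] 0.478
low_heel ('top',) [0.4329 0.1882 0.2427] 0.115
low_heel ('side',) [0.4339 0.1891 0.1651] 0.353
tall_heel ('top', 'side') [0.4319 0.0724 0.1668] 0.424
tall_heel ('top',) [0.4317 0.0716 0.2275] 0.158
tall_heel ('side',) [0.4323 0.0737 0.2133] 0.261
eyelet_jar ('top', 'side') [ 0.4401 -0.0577  0.1037] 0.459
eyelet_jar ('top',) [ 0.4398 -0.0578  0.0646] 0.155
eyelet_jar ('side',) [ 0.4423 -0.0556  0.0804] 0.301
thread_spool ('top', 'side') [ 0.4311 -0.1844 -0.1327] 0.224
thread_spool ('top',) [ 0.4317 -0.1849  0.0221] 0.141
thread_spool ('side',) [ 0.4315 -0.1834  0.0335] 0.08
nail_tin ('top', 'side') [ 0.4449  0.3209 -0.0447] 0.146
nail_tin ('top',) [ 0.4448  0.3205 -0.0351] 0.063
nail_tin ('side',) [ 0.4454  0.3208 -0.1008] 0.08
boot_tray ('top', 'side') [ 0.6832 -0.1656  0.0891] 0.081
boot_tray ('top',) [ 0.6834 -0.1664  0.091 ] 0.041
boot_tray ('side',) [ 0.6837 -0.1656  0.0869] 0.039
court_tray ('top', 'side') [ 0.6766  0.1644 -0.0753] 0.089
court_tray ('top',) [ 0.6757  0.1656 -0.0821] 0.043
court_tray ('side',) [ 0.6773  0.1646 -0.0675] 0.046
1.1
```

View pics/ft.png

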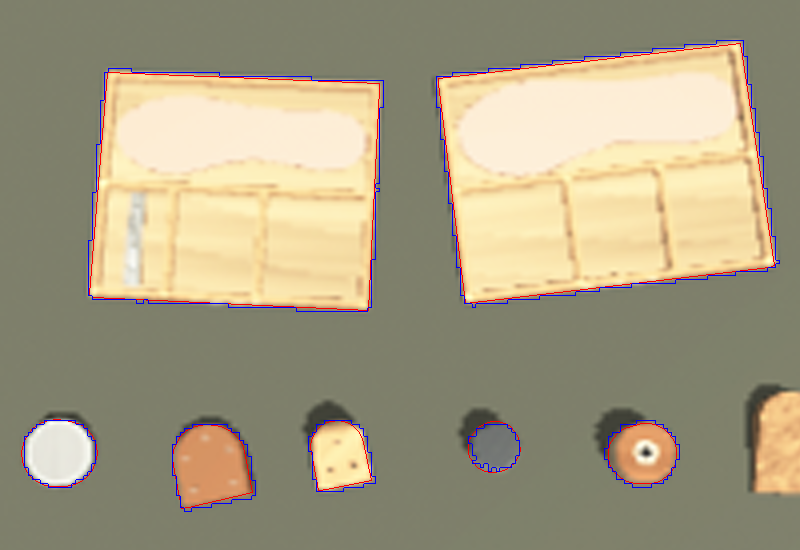

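View pics/fs.png

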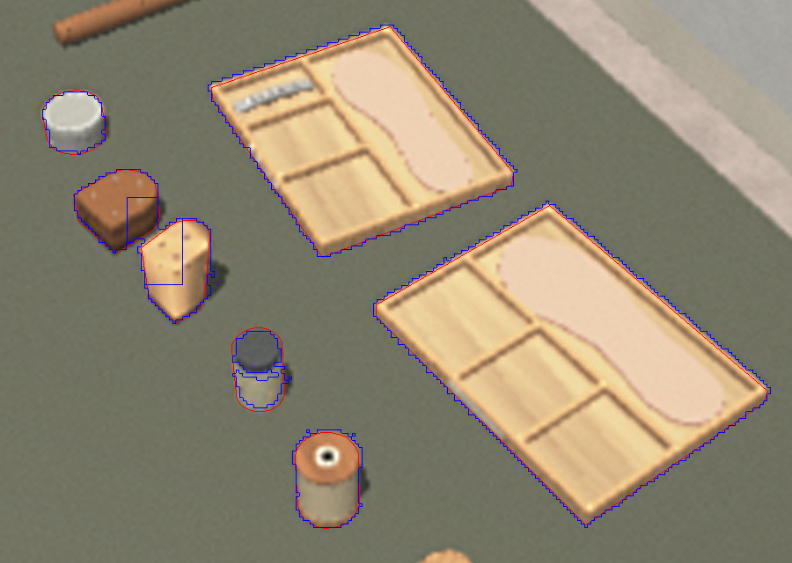

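```bash
cat > go.py <<'E'
import sys
from h import *
from scipy.spatial.transform import Rotation as Ro
# usage: go.py x y z [yaw]   target TCP; prints shift in tool axes, units, and turn
T={"tin":(.445,.321),"low":(.433,.1885),"tall":(.432,.0725),"jar":(.440,-.058),"spool":(.4315,-.184)}
def bay(t,x,y):
    p={"b":(.6835,-.166,.089),"c":(.6765,.165,-.0745)}[t]; c,s=np.cos(p[2]),np.sin(p[2]); return (p[0]+c*x-s*y,p[1]+s*x+c*y)
B={"b1":bay("b",-.05,.084),"b2":bay("b",-.05,-.008),"b3":bay("b",-.05,-.092),"c1":bay("c",-.05,-.0725),"c2":bay("c",-.05,.016)}
def rel(x,y,z,yaw=np.pi+.2):
    o=get_obs(); R=Ro.from_euler("xyz",o["tool_rot"]); d=R.inv().apply(np.array([x,y,z])-o["ee_pos"])/.08
    w=(R.inv()*Ro.from_euler("xyz",[np.pi,0,yaw])).as_rotvec()/np.radians(120)
    print("t",round(o["clock"],2),"ee",o["ee_pos"],"rot",o["tool_rot"],"F",o["wrist_force"],"w",round(o["gripper_width"],3))
    print("turn",w,"shift",d,"calls",round(abs(d).max(),2)); print("q",o["joint_pos"])
if __name__=="__main__":
    print(T,B)
    rel(*map(float,sys.argv[1:]))
E
python3 go.py .445 .321 .13
```

```text
{'tin': (0.445, 0.321), 'low': (0.433, 0.1885), 'tall': (0.432, 0.0725), 'jar': (0.44, -0.058), 'spool': (0.4315, -0.184)} {'b1': (np.float64(0.6262317599794011), np.float64(-0.08677659004471547)), 'b2': (np.float64(0.6344089547350393), np.float64(-0.17841246449314513)), 'b3': (np.float64(0.6418750890771439), np.float64(-0.2620800020330157)), 'c1': (np.float64(0.6212424370791428), np.float64(0.09642265869802537)), 'c2': (np.float64(0.6278295897405078), np.float64(0.18467717370896333))}
t 1.1 ee [0.1537 0.6316 0.2313] rot [3.1415 0.     2.9029] F [-0.6027 -0.0054  0.1561] w 1.001
turn [ 0.0001  0.     -0.2095] shift [-4.4557 -2.9116  1.2665] calls 4.46
q [-1.431   0.3984  0.0451  1.5366 -0.0187  1.2069 -0.0507]
```

Request:
step_arm(motion=[0, 0, -0.1, -0.4, -0.27, -0.0, -1, 0, 0, -0.21, -0.9, -0.6, 0.1, -1, 0, 0, -0.21, -0.9, -0.6, 0.1, -1])

```text
clock: 1.4
ee_pos: [0.2196, 0.5618, 0.2224]
tool_rot: [-3.135, 0.003, -2.945]
wrist_force: [1.7, 0.2, -0.7]
gripper_width: 1.001
```

Request:
step_arm(motion=[0, 0, 0, -0.28, -0.45, 0.2, -1, 0, 0, 0, -0.56, -0.9, 0.38, -1])

```text
clock: 1.6
ee_pos: [0.2706, 0.5064, 0.1929]
tool_rot: [3.14, 0.001, -2.938]
wrist_force: [1.1, -0.6, -0.7]
gripper_width: 1.004
```

Request:
step_arm(motion=[0, 0, 0, -0.28, -0.45, 0.2, -1, 0, 0, 0, -0.56, -0.9, 0.38, -1])

```text
clock: 1.8
ee_pos: [0.3299, 0.4434, 0.1621]
tool_rot: [3.141, 0.0, -2.94]
wrist_force: [2.1, -0.4, -0.7]
gripper_width: 0.998
```

Request:
step_arm(motion=[0, 0, 0, -0.28, -0.45, 0.2, -1, 0, 0, 0, -0.56, -0.9, 0.38, -1])

```text
clock: 2.0
ee_pos: [0.3882, 0.3818, 0.1318]
tool_rot: [3.141, 0.0, -2.94]
wrist_force: [-0.7, 0.7, -0.8]
gripper_width: 1.003
```

Request:
step_arm(motion=[0, 0, 0, -0.28, -0.45, 0.2, -1, 0, 0, 0, -0.56, -0.9, 0.38, -1, 0, 0, 0, -0.56, -0.9, 0.38, -1, 0, 0, 0, -0.56, -0.9, 0.38, -1])

```text
clock: 2.4
ee_pos: [0.4461, 0.3204, 0.1014]
tool_rot: [-3.141, -0.0, -2.944]
wrist_force: [-0.5, 0.6, -0.1]
gripper_width: 0.998
```

```bash
python3 go.py .445 .321 .014|tail -3
```

```text
t 2.4 ee [0.4461 0.3204 0.1014] rot [-3.1413 -0.0005 -2.9437] F [-0.4756  0.6384 -0.1078] w 0.998
turn [-0.0001 -0.0002 -0.001 ] shift [0.012  0.0108 1.0931] calls 1.09
q [-0.8099  0.3603  0.1335  1.9161 -0.0614  0.8697  1.1234]
```

Request:
step_arm(motion=[0, 0, 0, 0.01, 0.01, 0.4, -1, 0, 0, 0, 0.01, 0.01, 0.75, -1, 0, 0, 0, 0.01, 0.01, 0.9, -1, 0, 0, 0, 0.01, 0.01, 0.9, -1, 0, 0, 0, 0.01, 0.01, 0.9, -1])

```text
clock: 2.9
ee_pos: [0.4447, 0.3234, 0.0306]
tool_rot: [3.14, 0.001, -2.939]
wrist_force: [0.7, -0.6, 0.2]
gripper_width: 1.001
```

```bash
python3 - <<'E'
from h import *
f=snap("side","s1"); cv2.imwrite("pics/s1.png",cv2.resize(f[90:230,120:300],None,fx=4,fy=4,interpolation=2))
E
python3 go.py .445 .321 .014|tail -3
```

```text
t 2.95 ee [0.4452 0.3234 0.0311] rot [ 3.1401  0.0023 -2.9398] F [-0.4119  0.5969  0.0298] w 0.998
turn [0.0007 0.0011 0.0009] shift [ 0.0093 -0.0296  0.2134] calls 0.21
q [-0.8009  0.4614  0.118   1.9604 -0.0799  0.7214  1.1375]
```

View pics/s1.png

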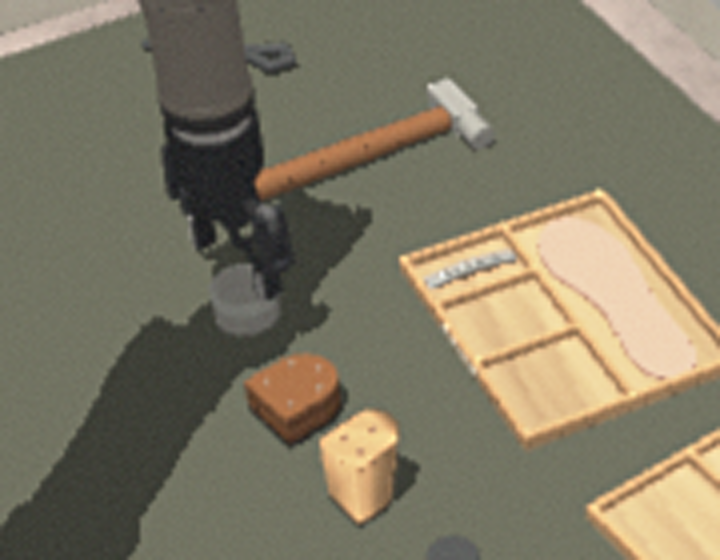

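Run:
```python
from h import *
c=np.array([.4447,.3234,0]); ty=np.array([-.199,.98,0]); tx=np.array([-.98,-.199,0])
for z in (.031,.044,.06):
  P=[c+s*ty*r+[0,0,z]+0*tx for s in (-1,1) for r in (.0425,.057)]
  print(z,((proj("side",P)-[120,90]+.5)*4).round().tolist())
```

```text
0.031 [[270.0, 308.0], [281.0, 317.0], [211.0, 260.0], [202.0, 252.0]]
0.044 [[269.0, 297.0], [279.0, 306.0], [209.0, 249.0], [199.0, 241.0]]
0.06 [[266.0, 283.0], [277.0, 291.0], [207.0, 235.0], [197.0, 227.0]]
```

Request:
step_arm(motion=[0, 0, 0, 0.01, -0.03, 0.15, -1, 0, 0, 0, 0.01, -0.03, 0.29, -1, 0, 0, 0, 0.01, -0.03, 0.29, -1, 0, 0, 0, 0.01, -0.03, 0.29, 1, 0, 0, 0, 0.01, -0.03, 0.29, 1, 0, 0, 0, 0.01, -0.03, 0.29, 1, 0, 0, 0, 0.01, -0.03, 0.29, 1, 0, 0, 0, 0.01, -0.03, 0.29, 1, 0, 0, 0, 0.01, -0.03, 0.29, 1, 0, 0, 0, 0.01, -0.03, 0.29, 1])

```text
clock: 3.95
ee_pos: [0.4449, 0.32, 0.0072]
tool_rot: [3.141, 0.001, -2.941]
wrist_force: [-0.4, -0.5, 4.8]
gripper_width: 0.657
```

```bash
python3 - <<'E'
from h import *
f=snap("side","s2"); cv2.imwrite("pics/s2.png",cv2.resize(f[90:230,120:300],None,fx=4,fy=4,interpolation=2))
E
python3 go.py .628 .185 .09|tail -3
```

```text
t 4.0 ee [0.4449 0.32   0.0072] rot [ 3.1409  0.0014 -2.9406] F [ 0.878  -0.7314  5.8574] w 0.658
turn [0.0003 0.0007 0.0005] shift [-1.9074 -2.1105 -1.0342] calls 2.11
q [-0.7922  0.4969  0.1127  1.9752 -0.0861  0.6723  1.1461]
```

View pics/s2.png

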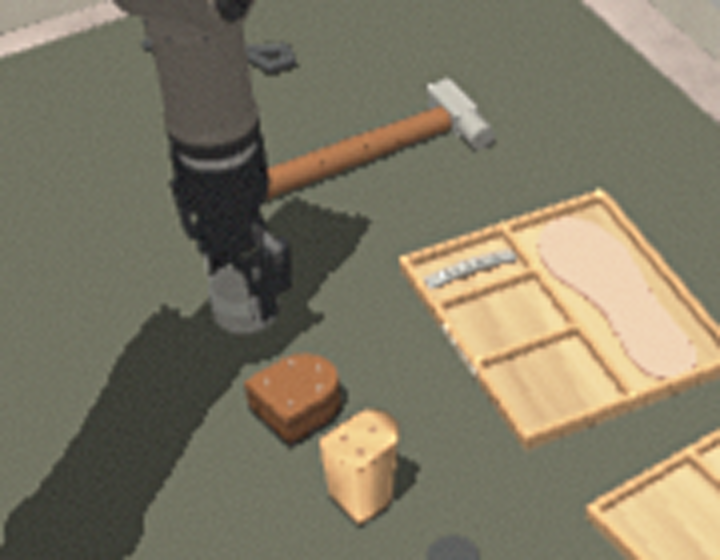

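Request:
step_arm(motion=[0, 0, 0, 0, 0, -0.2, 1, 0, 0, 0, 0, 0, -0.5, 1, 0, 0, 0, -0.3, -0.3, -0.8, 1, 0, 0, 0, -0.64, -0.7, -1.0, 1])

```text
clock: 4.4
ee_pos: [0.5046, 0.2773, 0.0875]
tool_rot: [3.139, -0.0, -2.935]
wrist_force: [1.2, 0.9, -1.4]
gripper_width: 0.657
```

Request:
step_arm(motion=[0, 0, 0, -0.32, -0.35, 0, 1, 0, 0, 0, -0.64, -0.7, 0, 1])

```text
clock: 4.6
ee_pos: [0.5677, 0.2295, 0.0866]
tool_rot: [3.141, 0.0, -2.94]
wrist_force: [0.3, 1.5, -1.2]
gripper_width: 0.657
```

Request:
step_arm(motion=[0, 0, 0, -0.32, -0.35, 0, 1, 0, 0, 0, -0.64, -0.7, 0, 1, 0, 0, 0, -0.64, -0.7, 0, 1, 0, 0, 0, -0.64, -0.7, 0, 1])

```text
clock: 5.0
ee_pos: [0.6279, 0.1844, 0.0853]
tool_rot: [-3.141, -0.002, -2.943]
wrist_force: [0.1, 0.8, -1.9]
gripper_width: 0.656
```

```bash
python3 - <<'E'
from h import *
f=snap("side","s3"); cv2.imwrite("pics/s3.png",cv2.resize(f[90:230,120:320],None,fx=4,fy=4,interpolation=2))
E
python3 go.py .628 .185 .014|tail -3
```

```text
t 5.05 ee [0.627  0.186  0.0854] rot [ 3.1409 -0.0025 -2.9405] F [-0.1286  0.0927 -1.0041] w 0.665
turn [ 0.0003 -0.0012  0.0005] shift [-0.0115 -0.0154  0.892 ] calls 0.89
q [-0.4754  0.5468  0.1687  1.6671 -0.1096  0.9393  1.5061]
```

View pics/s3.png

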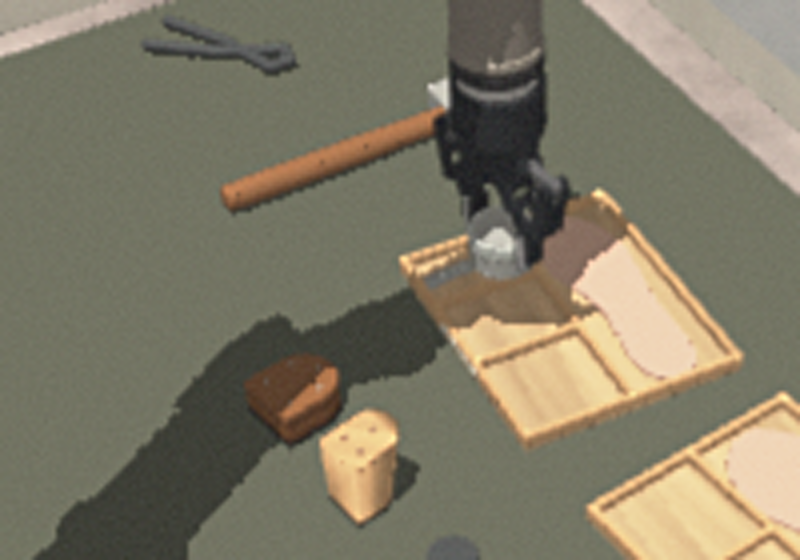

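Request:
step_arm(motion=[0, 0, 0, -0.01, -0.01, 0.3, 1, 0, 0, 0, -0.01, -0.01, 0.6, 1, 0, 0, 0, -0.01, -0.01, 0.78, 1, 0, 0, 0, -0.01, -0.01, 0.85, 1, 0, 0, 0, -0.01, -0.01, 0.88, 1, 0, 0, 0, -0.01, -0.01, 0.88, 1, 0, 0, 0, -0.01, -0.01, 0.88, 1])

```text
clock: 5.75
ee_pos: [0.63, 0.1854, 0.0172]
tool_rot: [3.141, 0.002, -2.94]
wrist_force: [-0.4, -1.0, -0.9]
gripper_width: 0.659
```

```bash
python3 - <<'E'
from h import *
f=snap("side","s4"); cv2.imwrite("pics/s4.png",cv2.resize(f[90:230,120:320],None,fx=4,fy=4,interpolation=2))
E
python3 go.py .628 .185 .0135|tail -3
```

```text
t 5.8 ee [0.63   0.1854 0.0172] rot [ 3.1412  0.002  -2.9406] F [-0.9774 -0.1317 -0.9407] w 0.662
turn [0.0002 0.0009 0.0005] shift [0.0258 0.0004 0.0463] calls 0.05
q [-0.4624  0.6325  0.1543  1.7001 -0.1252  0.8166  1.52  ]
```

View pics/s4.png

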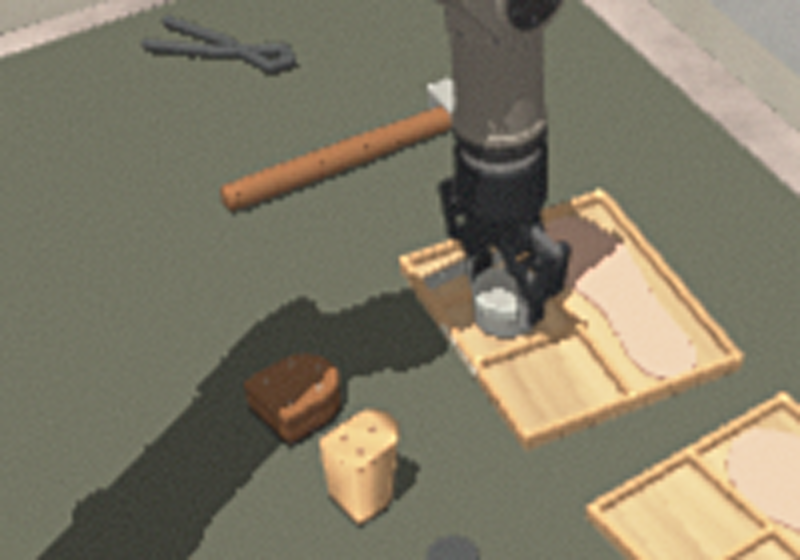

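Request:
step_arm(motion=[0, 0, 0, 0, 0, 0.02, 1, 0, 0, 0, 0, 0, 0.04, 1, 0, 0, 0, 0, 0, 0.04, 1, 0, 0, 0, 0, 0, 0.04, 1])

```text
clock: 6.2
ee_pos: [0.6296, 0.1852, 0.0132]
tool_rot: [3.141, 0.001, -2.941]
wrist_force: [-0.1, 0.1, 0.6]
gripper_width: 0.661
```

```bash
python3 go.py .628 .185 .0135|tail -3
```

```text
t 6.2 ee [0.6296 0.1852 0.0132] rot [ 3.1414  0.0009 -2.9406] F [-0.059   0.112   0.6011] w 0.661
turn [0.0001 0.0004 0.0005] shift [ 0.0203  0.0021 -0.0033] calls 0.02
q [-0.4616  0.6376  0.1534  1.7018 -0.1259  0.8108  1.5206]
```

Request:
step_arm(motion=[0, 0, 0, 0, 0, 0, -0.36, 0, 0, 0, 0, 0, 0, -0.4, 0, 0, 0, 0, 0, 0, -0.5, 0, 0, 0, 0, 0, 0, -0.6, 0, 0, 0, 0, 0, 0, -0.65, 0, 0, 0, 0, 0, -0.1, -0.65, 0, 0, 0, 0, 0, -0.3, -0.65, 0, 0, 0, 0, 0, -0.7, -0.7, 0, 0, 0, 0, 0, -1.0, -1])

```text
clock: 7.1
ee_pos: [0.6302, 0.1852, 0.096]
tool_rot: [3.141, 0.003, -2.941]
wrist_force: [0.6, 0.0, 0.5]
gripper_width: 0.99
```

```bash
python3 - <<'E'
from h import *
f=snap("side","s5"); cv2.imwrite("pics/s5.png",cv2.resize(f[90:230,120:320],None,fx=4,fy=4,interpolation=2))
E
python3 go.py .423 .186 .1|tail -3
```

```text
t 7.15 ee [0.633  0.186  0.1005] rot [ 3.14    0.0101 -2.9409] F [1.2536 0.1356 2.4439] w 1.001
turn [0.0007 0.0048 0.0003] shift [ 2.5723  0.5231 -0.0186] calls 2.57
q [-0.4758  0.5323  0.1731  1.6527 -0.1076  0.9556  1.5066]
```

View pics/s5.png

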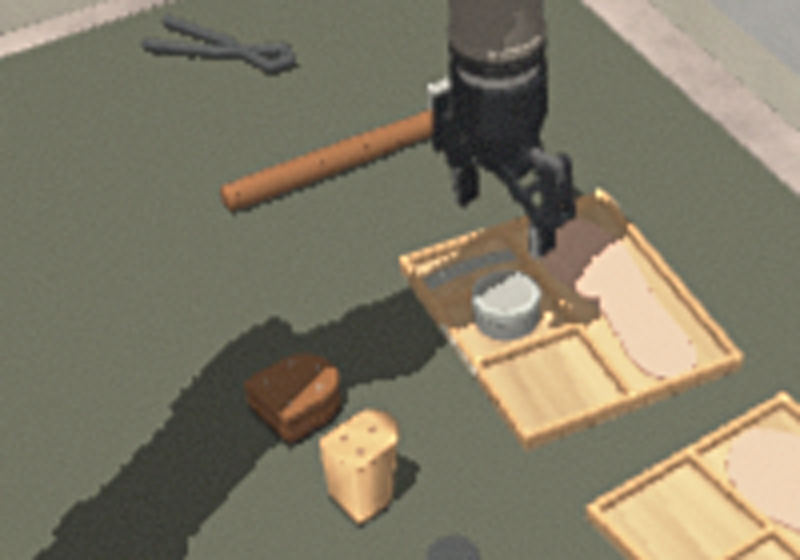

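Request:
step_arm(motion=[0, 0, 0, 0.43, 0.09, 0, -1, 0, 0, 0, 0.86, 0.174, 0, -1])

```text
clock: 7.35
ee_pos: [0.5597, 0.1851, 0.0948]
tool_rot: [3.141, 0.004, -2.942]
wrist_force: [-0.8, 0.3, -1.0]
gripper_width: 0.998
```

Request:
step_arm(motion=[0, 0, 0, 0.43, 0.09, 0.1, -1, 0, 0, 0, 0.86, 0.174, 0.1, -1])

```text
clock: 7.55
ee_pos: [0.4875, 0.1849, 0.0856]
tool_rot: [3.141, 0.001, -2.941]
wrist_force: [-0.9, 0.3, -0.6]
gripper_width: 0.999
```

Request:
step_arm(motion=[0, 0, 0, 0.43, 0.09, 0.2, -1, 0, 0, 0, 0.86, 0.174, 0.4, -1, 0, 0, 0, 0.86, 0.174, 0.4, -1, 0, 0, 0, 0.86, 0.174, 0.4, -1])

```text
clock: 7.95
ee_pos: [0.4187, 0.1851, 0.0538]
tool_rot: [3.141, 0.001, -2.94]
wrist_force: [1.0, -0.1, 0.3]
gripper_width: 0.995
```

```bash
python3 - <<'E'
from h import *
f=snap("side","s6"); cv2.imwrite("pics/s6.png",cv2.resize(f[90:240,120:320],None,fx=4,fy=4,interpolation=2))
E
python3 go.py .4235 .1865 .009|tail -3
```

```text
t 8.0 ee [0.4202 0.1855 0.0542] rot [ 3.1406  0.0032 -2.9404] F [-0.1967  0.5867 -0.0579] w 1.001
turn [0.0005 0.0016 0.0006] shift [-0.0418  0.0039  0.5648] calls 0.56
q [-0.6407  0.2937  0.1514  2.1569 -0.0685  0.6919  1.3289]
```

View pics/s6.png

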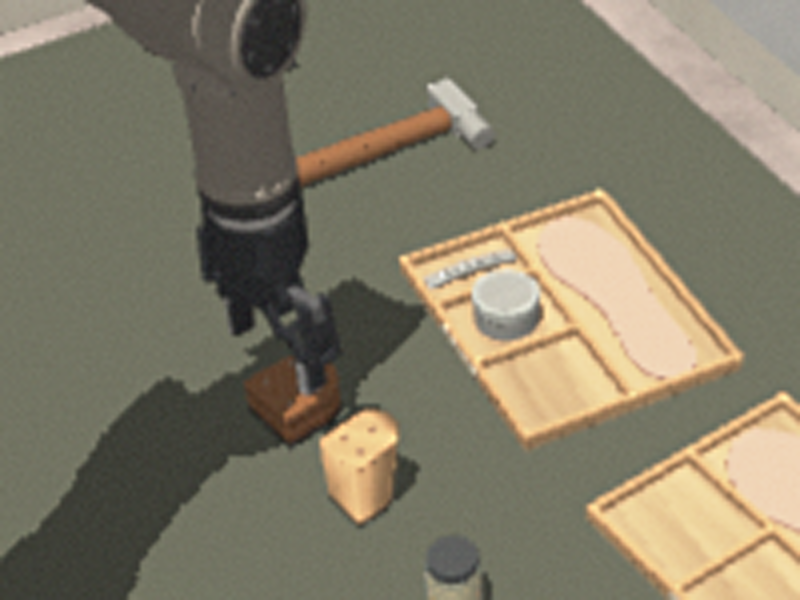

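Request:
step_arm(motion=[0, 0, 0, -0.04, 0, 0.25, -1, 0, 0, 0, -0.04, 0, 0.45, -1, 0, 0, 0, -0.04, 0, 0.56, -1, 0, 0, 0, -0.04, 0, 0.56, -1, 0, 0, 0, -0.04, 0, 0.56, -1, 0, 0, 0, -0.04, 0, 0.56, 1, 0, 0, 0, -0.04, 0, 0.56, 1, 0, 0, 0, -0.04, 0, 0.56, 1, 0, 0, 0, -0.04, 0, 0.56, 1, 0, 0, 0, -0.04, 0, 0.56, 1, 0, 0, 0, -0.04, 0, 0.56, 1])

```text
clock: 9.1
ee_pos: [0.4226, 0.1857, 0.0091]
tool_rot: [3.141, 0.002, -2.941]
wrist_force: [-0.1, -0.4, 6.2]
gripper_width: 0.666
```

```bash
python3 - <<'E'
from h import *
f=snap("side","s7"); cv2.imwrite("pics/s7.png",cv2.resize(f[90:240,120:320],None,fx=4,fy=4,interpolation=2))
E
python3 go.py .616 -.089 .12|tail -3
```

```text
t 9.15 ee [0.4226 0.1857 0.0092] rot [ 3.1409  0.0018 -2.9409] F [-1.0349 -0.2036  4.2569] w 0.668
turn [0.0003 0.0009 0.0003] shift [-1.6869 -3.8458 -1.385 ] calls 3.85
q [-0.6237  0.3816  0.1369  2.1748 -0.0919  0.5885  1.3513]
```

View pics/s7.png

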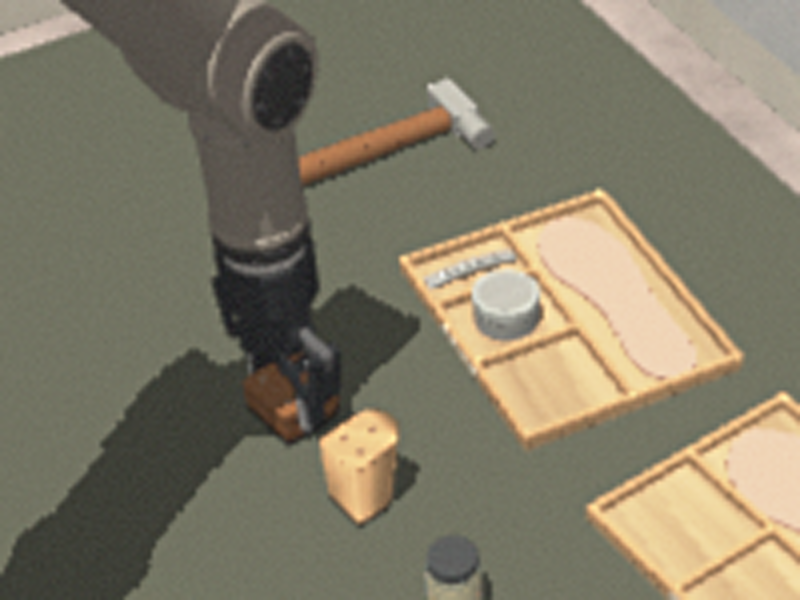

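Request:
step_arm(motion=[0, 0, 0, 0, 0, -0.2, 1, 0, 0, 0, 0, 0, -0.5, 1, 0, 0, 0, 0, 0, -0.9, 1, 0, 0, 0, -0.3, 0, -1, 1, 0, 0, 0, -0.8, 0, -1, 1])

```text
clock: 9.65
ee_pos: [0.4841, 0.1988, 0.0902]
tool_rot: [3.14, 0.001, -2.939]
wrist_force: [0.7, 0.3, -0.6]
gripper_width: 0.666
```

Request:
step_arm(motion=[0, 0, 0, -0.3, -0.4, -0.2, 1, 0, 0, 0, -0.6, -0.9, -0.4, 1])

```text
clock: 9.85
ee_pos: [0.5464, 0.1392, 0.1205]
tool_rot: [3.14, -0.0, -2.935]
wrist_force: [0.5, 0.0, -1.3]
gripper_width: 0.67
```

Request:
step_arm(motion=[0, 0, 0, -0.1, -0.5, 0, 1, 0, 0, 0, -0.2, -1, 0, 1])

```text
clock: 10.05
ee_pos: [0.5788, 0.0608, 0.1209]
tool_rot: [3.142, 0.002, -2.94]
wrist_force: [-1.2, 0.2, -1.5]
gripper_width: 0.665
```

Request:
step_arm(motion=[0, 0, 0, -0.05, -0.5, 0, 1, 0, 0, 0, -0.1, -1, 0, 1])

```text
clock: 10.25
ee_pos: [0.6016, -0.0162, 0.1202]
tool_rot: [3.141, 0.0, -2.94]
wrist_force: [-0.4, 0.9, -0.8]
gripper_width: 0.663
```

Request:
step_arm(motion=[0, 0, 0, 0, -0.5, 0, 1, 0, 0, 0, 0, -0.93, 0, 1, 0, 0, 0, 0, -0.93, 0, 1, 0, 0, 0, 0, -0.93, 0, 1])

```text
clock: 10.65
ee_pos: [0.6158, -0.0886, 0.12]
tool_rot: [3.141, -0.0, -2.943]
wrist_force: [0.6, 1.3, -1.0]
gripper_width: 0.669
```

```bash
python3 go.py .616 -.089 .0155|tail -3
```

```text
t 10.65 ee [ 0.6158 -0.0886  0.12  ] rot [ 3.1412 -0.0004 -2.9429] F [ 0.6115  1.3297 -1.0126] w 0.669
turn [ 0.0002 -0.0002 -0.0006] shift [-0.0014 -0.006   1.3062] calls 1.31
q [-0.1239  0.4634  0.263   1.7273 -0.1417  0.9699  1.9624]
```

Request:
step_arm(motion=[0, 0, 0, 0, 0, 0.4, 1, 0, 0, 0, 0, 0, 0.8, 1, 0, 0, 0, 0, 0, 0.95, 1, 0, 0, 0, 0, 0, 0.95, 1, 0, 0, 0, 0, 0, 0.95, 1])

```text
clock: 11.15
ee_pos: [0.6171, -0.0869, 0.045]
tool_rot: [-3.142, 0.002, -2.939]
wrist_force: [0.3, -0.2, -1.5]
gripper_width: 0.665
```

```bash
python3 - <<'E'
from h import *
f=snap("side","s8"); cv2.imwrite("pics/s8.png",cv2.resize(f[130:300,180:380],None,fx=3.5,fy=3.5,interpolation=2))
E
python3 go.py .616 -.089 .0155|tail -3
```

```text
t 11.2 ee [ 0.6176 -0.0872  0.0456] rot [-3.1411  0.0027 -2.9398] F [ 0.4745 -0.7809 -1.029 ] w 0.669
turn [-0.0002  0.0013  0.0009] shift [ 0.0248 -0.0176  0.3768] calls 0.38
q [-0.1072  0.5546  0.2397  1.7753 -0.1709  0.8291  1.986 ]
```

View pics/s8.png

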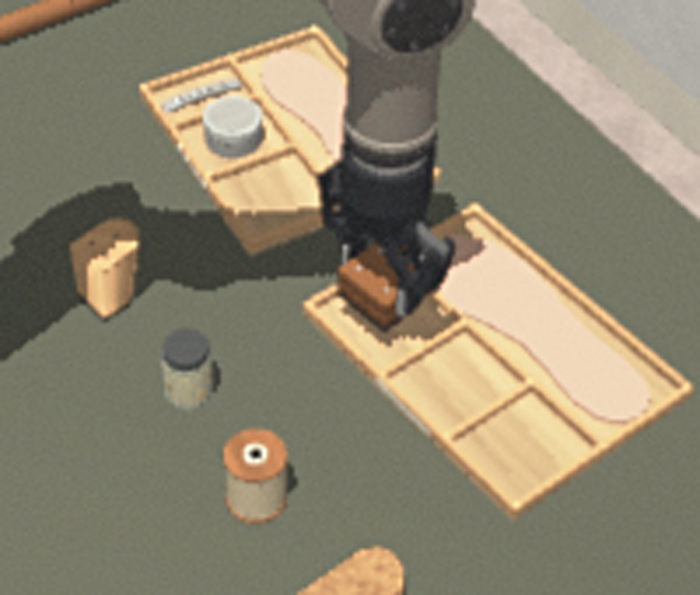

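Request:
step_arm(motion=[0, 0, 0, 0.02, -0.02, 0.15, 1, 0, 0, 0, 0.02, -0.02, 0.27, 1, 0, 0, 0, 0.02, -0.02, 0.34, 1, 0, 0, 0, 0.02, -0.02, 0.37, 1, 0, 0, 0, 0.02, -0.02, 0.37, 1, 0, 0, 0, 0.02, -0.02, 0.37, 1])

```text
clock: 11.8
ee_pos: [0.6144, -0.0896, 0.0153]
tool_rot: [3.141, -0.001, -2.941]
wrist_force: [-3.3, -0.0, 7.3]
gripper_width: 0.666
```

```bash
python3 go.py .616 -.089 .0155|tail -3
```

```text
t 11.8 ee [ 0.6144 -0.0896  0.0153] rot [ 3.1407 -0.0012 -2.9408] F [-3.3483 -0.0095  7.2945] w 0.666
turn [ 0.0004 -0.0006  0.0004] shift [-0.0206  0.0032 -0.0031] calls 0.02
q [-0.0948  0.594   0.229   1.7925 -0.1829  0.7771  1.999 ]
```

Request:
step_arm(motion=[0, 0, 0, 0, 0, 0, -0.36, 0, 0, 0, 0, 0, 0, -0.4, 0, 0, 0, 0, 0, 0, -0.5, 0, 0, 0, 0, 0, 0, -0.6, 0, 0, 0, 0, 0, 0, -0.65, 0, 0, 0, 0, 0, -0.1, -0.65, 0, 0, 0, 0, 0, -0.3, -0.65, 0, 0, 0, 0, 0, -0.6, -0.7, 0, 0, 0, 0, 0, -0.9, -1, 0, 0, 0, 0, 0, -1, -1])

```text
clock: 12.8
ee_pos: [0.6174, -0.0901, 0.0986]
tool_rot: [-3.14, 0.006, -2.941]
wrist_force: [-0.2, 0.2, -0.4]
gripper_width: 1.001
```

```bash
python3 - <<'E'
from h import *
f=snap("side","s9"); cv2.imwrite("pics/s9.png",cv2.resize(f[130:300,180:380],None,fx=3.5,fy=3.5,interpolation=2))
E
python3 go.py .44 -.058 .1|tail -3
```

```text
t 12.85 ee [ 0.6173 -0.09    0.0985] rot [-3.14    0.0064 -2.9407] F [ 0.6286 -0.1578  0.8127] w 1.005
turn [-0.0008  0.0031  0.0004] shift [ 2.0923  0.8339 -0.0328] calls 2.09
q [-0.1179  0.4869  0.258   1.7455 -0.151   0.9218  1.9739]
```

View pics/s9.png

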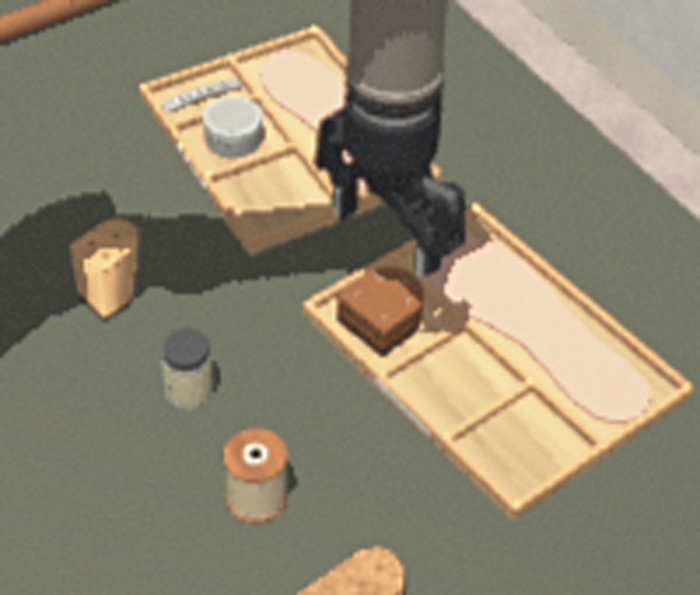

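Request:
step_arm(motion=[0, 0, 0, 0.4, 0.14, 0, -1, 0, 0, 0, 0.8, 0.28, 0, -1])

```text
clock: 13.05
ee_pos: [0.5471, -0.0802, 0.0942]
tool_rot: [-3.142, -0.0, -2.94]
wrist_force: [0.0, -1.2, -0.1]
gripper_width: 1.001
```

Request:
step_arm(motion=[0, 0, 0, 0.35, 0.14, 0, -1, 0, 0, 0, 0.7, 0.28, 0, -1])

```text
clock: 13.25
ee_pos: [0.4865, -0.0694, 0.0939]
tool_rot: [3.141, -0.001, -2.941]
wrist_force: [-0.4, 1.0, 0.6]
gripper_width: 0.995
```

Request:
step_arm(motion=[0, 0, 0, 0.3, 0.14, 0.1, -1, 0, 0, 0, 0.59, 0.28, 0.2, -1, 0, 0, 0, 0.59, 0.28, 0.3, -1, 0, 0, 0, 0.59, 0.28, 0.3, -1])

```text
clock: 13.65
ee_pos: [0.4368, -0.0569, 0.0696]
tool_rot: [3.141, -0.002, -2.94]
wrist_force: [0.2, -0.4, -0.2]
gripper_width: 0.999
```

```bash
python3 - <<'E'
from h import *
f=snap("side","s10"); cv2.imwrite("pics/s10.png",cv2.resize(f[130:300,180:380],None,fx=3.5,fy=3.5,interpolation=2))
E
python3 go.py .44 -.058 .014|tail -3
```

```text
t 13.7 ee [ 0.4382 -0.0572  0.0703] rot [-3.1414  0.0001 -2.9405] F [ 0.4611 -0.994   0.3143] w 0.996
turn [-0.0001  0.0001  0.0005] shift [-0.0201 -0.0147  0.7033] calls 0.7
q [-0.2016  0.245   0.2645  2.1836 -0.0958  0.7232  1.8991]
```

View pics/s10.png

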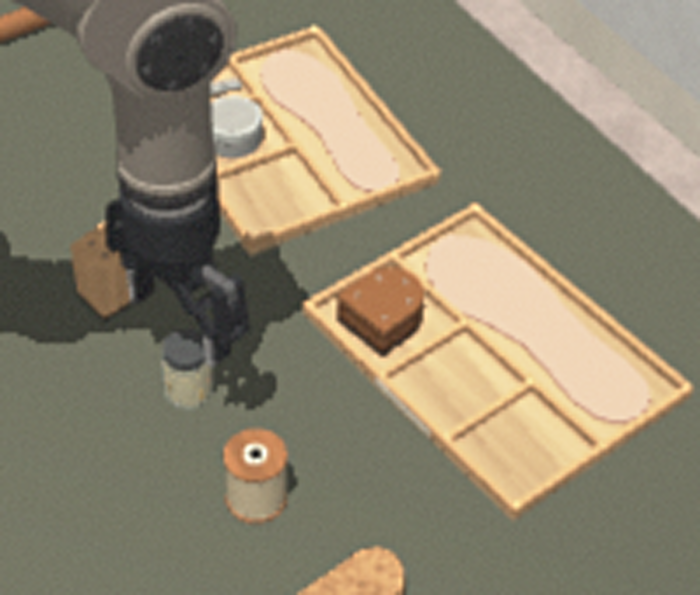

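Request:
step_arm(motion=[0, 0, 0, -0.02, -0.01, 0.3, -1, 0, 0, 0, -0.02, -0.01, 0.55, -1, 0, 0, 0, -0.02, -0.01, 0.7, -1, 0, 0, 0, -0.02, -0.01, 0.7, -1, 0, 0, 0, -0.02, -0.01, 0.7, -1, 0, 0, 0, -0.02, -0.01, 0.7, 0, 0, 0, 0, -0.02, -0.01, 0.7, 1, 0, 0, 0, -0.02, -0.01, 0.7, 1, 0, 0, 0, -0.02, -0.01, 0.7, 1, 0, 0, 0, -0.02, -0.01, 0.7, 1, 0, 0, 0, -0.02, -0.01, 0.7, 1, 0, 0, 0, -0.02, -0.01, 0.7, 1])

```text
clock: 14.9
ee_pos: [0.4402, -0.0577, 0.0153]
tool_rot: [-3.141, 0.002, -2.941]
wrist_force: [-1.3, -0.7, 5.6]
gripper_width: 0.476
```

```bash
python3 - <<'E'
from h import *
f=snap("side","s11"); cv2.imwrite("pics/s11.png",cv2.resize(f[130:300,180:380],None,fx=3.5,fy=3.5,interpolation=2))
E
python3 go.py .634 -.178 .13|tail -3
```

```text
t 14.95 ee [ 0.4402 -0.0577  0.0153] rot [-3.1414  0.0016 -2.9405] F [-1.1181 -0.0591  5.725 ] w 0.48
turn [-0.0001  0.0008  0.0005] shift [-2.0753 -1.9577 -1.4294] calls 2.08
q [-0.1715  0.3528  0.238   2.2132 -0.1478  0.5882  1.9473]
```

View pics/s11.png

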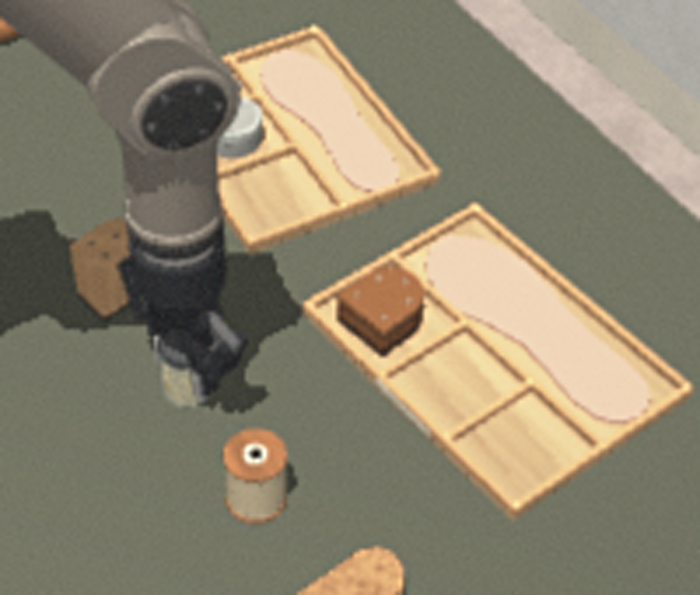

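Request:
step_arm(motion=[0, 0, 0, 0, 0, -0.2, 1, 0, 0, 0, 0, 0, -0.5, 1, 0, 0, 0, 0, 0, -0.9, 1, 0, 0, 0, -0.3, -0.3, -1, 1, 0, 0, 0, -0.6, -0.6, -1, 1])

```text
clock: 15.45
ee_pos: [0.4977, -0.0948, 0.0966]
tool_rot: [3.142, 0.004, -2.939]
wrist_force: [0.9, 0.8, -1.2]
gripper_width: 0.479
```

Request:
step_arm(motion=[0, 0, 0, -0.4, -0.3, -0.2, 1, 0, 0, 0, -0.75, -0.65, -0.4, 1])

```text
clock: 15.65
ee_pos: [0.5659, -0.1335, 0.1264]
tool_rot: [3.14, -0.001, -2.939]
wrist_force: [1.4, -0.0, -2.7]
gripper_width: 0.479
```

Request:
step_arm(motion=[0, 0, 0, -0.35, -0.35, 0, 1, 0, 0, 0, -0.72, -0.7, 0, 1, 0, 0, 0, -0.72, -0.7, 0, 1, 0, 0, 0, -0.72, -0.7, 0, 1])

```text
clock: 16.05
ee_pos: [0.6323, -0.1776, 0.1254]
tool_rot: [3.141, -0.002, -2.941]
wrist_force: [-0.1, 0.6, -1.9]
gripper_width: 0.479
```

```bash
python3 go.py .634 -.178 .0215|tail -3
```

```text
t 16.05 ee [ 0.6323 -0.1776  0.1254] rot [ 3.1408 -0.002  -2.9413] F [-0.0517  0.6328 -1.8866] w 0.479
turn [ 0.0004 -0.001   0.0001] shift [-0.0222 -0.0101  1.2988] calls 1.3
q [-0.0062  0.5195  0.2991  1.6328 -0.1726  1.0175  2.118 ]
```

Request:
step_arm(motion=[0, 0, 0, -0.02, -0.01, 0.4, 1, 0, 0, 0, -0.02, -0.01, 0.8, 1, 0, 0, 0, -0.02, -0.01, 0.95, 1, 0, 0, 0, -0.02, -0.01, 0.95, 1, 0, 0, 0, -0.02, -0.01, 0.95, 1])

```text
clock: 16.55
ee_pos: [0.635, -0.1776, 0.0516]
tool_rot: [-3.141, 0.001, -2.94]
wrist_force: [0.1, 0.0, -2.3]
gripper_width: 0.477
```

```bash
python3 - <<'E'
from h import *
f=snap("side","s12"); cv2.imwrite("pics/s12.png",cv2.resize(f[130:300,180:380],None,fx=3.5,fy=3.5,interpolation=2))
E
python3 go.py .634 -.178 .0215|tail -3
```

```text
t 16.6 ee [ 0.6356 -0.178   0.0523] rot [-3.1406  0.0026 -2.9404] F [ 0.0211  0.1909 -1.2662] w 0.479
turn [-0.0005  0.0012  0.0006] shift [0.021  0.0039 0.3844] calls 0.38
q [ 0.0111  0.6043  0.2759  1.6781 -0.2018  0.8843  2.1405]
```

View pics/s12.png

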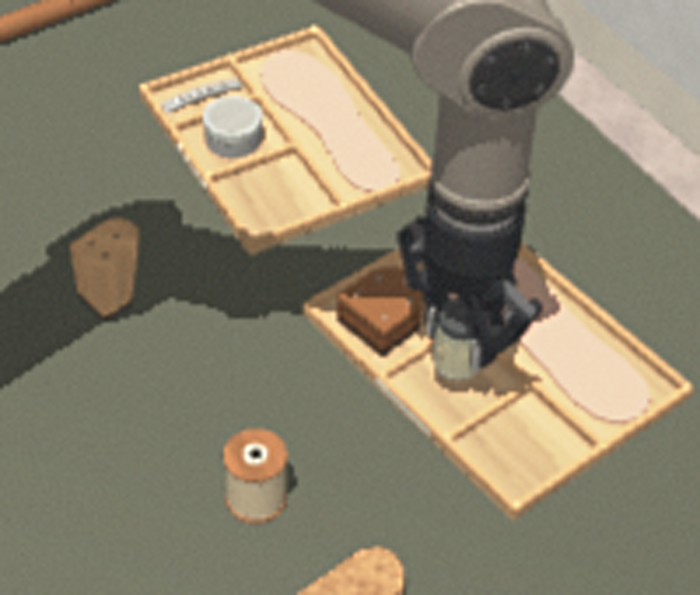

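Request:
step_arm(motion=[0, 0, 0, 0.02, 0, 0.15, 1, 0, 0, 0, 0.02, 0, 0.27, 1, 0, 0, 0, 0.02, 0, 0.34, 1, 0, 0, 0, 0.02, 0, 0.37, 1, 0, 0, 0, 0.02, 0, 0.375, 1, 0, 0, 0, 0.02, 0, 0.375, 1])

```text
clock: 17.2
ee_pos: [0.6323, -0.1779, 0.0215]
tool_rot: [3.14, -0.002, -2.941]
wrist_force: [-4.1, 1.9, 7.8]
gripper_width: 0.482
```

```bash
python3 go.py .634 -.178 .0215|tail -3
```

```text
t 17.2 ee [ 0.6323 -0.1779  0.0215] rot [ 3.14   -0.0016 -2.9407] F [-4.1248  1.8724  7.7776] w 0.482
turn [ 0.0008 -0.0008  0.0004] shift [-0.0207 -0.0058 -0.0005] calls 0.02
q [ 0.0203  0.6408  0.2646  1.6967 -0.2136  0.8346  2.1509]
```

Request:
step_arm(motion=[0, 0, 0, 0, 0, 0, 0, 0, 0, 0, 0, 0, 0, -0.05, 0, 0, 0, 0, 0, 0, -0.15, 0, 0, 0, 0, 0, 0, -0.25, 0, 0, 0, 0, 0, 0, -0.35, 0, 0, 0, 0, 0, -0.1, -0.4, 0, 0, 0, 0, 0, -0.3, -0.4, 0, 0, 0, 0, 0, -0.6, -0.4, 0, 0, 0, 0, 0, -0.9, -0.7, 0, 0, 0, 0, 0, -1, -1])

```text
clock: 18.2
ee_pos: [0.6353, -0.179, 0.1048]
tool_rot: [-3.139, 0.006, -2.941]
wrist_force: [-0.4, 0.6, 0.5]
gripper_width: 0.99
```

```bash
python3 - <<'E'
from h import *
f=snap("side","s13"); cv2.imwrite("pics/s13.png",cv2.resize(f[130:300,180:380],None,fx=3.5,fy=3.5,interpolation=2))
E
python3 go.py .4315 -.184 .1|tail -3
```

```text
t 18.25 ee [ 0.6353 -0.1789  0.1048] rot [-3.139   0.0063 -2.9407] F [ 0.4581 -0.0621 -0.1198] w 1.006
turn [-0.0012  0.003   0.0004] shift [2.5098 0.4464 0.043 ] calls 2.51
q [-0.0011  0.5418  0.2939  1.6483 -0.1824  0.9716  2.1269]
```

View pics/s13.png

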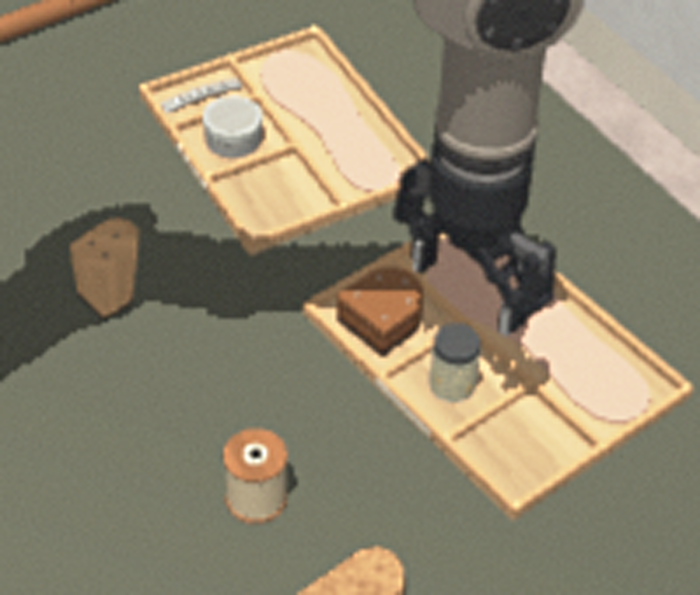

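Request:
step_arm(motion=[0, 0, 0, 0.42, 0.08, 0, -1, 0, 0, 0, 0.84, 0.15, 0, -1])

```text
clock: 18.45
ee_pos: [0.5641, -0.1792, 0.1]
tool_rot: [3.141, -0.0, -2.939]
wrist_force: [-0.4, -0.9, -0.8]
gripper_width: 0.998
```

Request:
step_arm(motion=[0, 0, 0, 0.42, 0.08, 0, -1, 0, 0, 0, 0.84, 0.15, 0, -1])

```text
clock: 18.65
ee_pos: [0.4946, -0.1811, 0.0999]
tool_rot: [3.141, -0.001, -2.94]
wrist_force: [-0.3, 0.1, 0.9]
gripper_width: 1.0
```

Request:
step_arm(motion=[0, 0, 0, 0.42, 0.08, 0.1, -1, 0, 0, 0, 0.83, 0.15, 0.2, -1, 0, 0, 0, 0.83, 0.15, 0.3, -1, 0, 0, 0, 0.83, 0.15, 0.3, -1])

```text
clock: 19.05
ee_pos: [0.4278, -0.1826, 0.0755]
tool_rot: [3.14, -0.002, -2.941]
wrist_force: [-0.2, 0.8, 0.0]
gripper_width: 1.0
```

```bash
python3 - <<'E'
from h import *
f=snap("side","s14"); cv2.imwrite("pics/s14.png",cv2.resize(f[150:330,180:380],None,fx=3.3,fy=3.3,interpolation=2))
E
python3 go.py .4315 -.184 .014|tail -3
```

```text
t 19.1 ee [ 0.4294 -0.1828  0.0762] rot [ 3.1414  0.0001 -2.9404] F [0.8434 0.1415 0.068 ] w 1.0
turn [0.0001 0.     0.0006] shift [-0.0221 -0.0204  0.7779] calls 0.78
q [ 0.0246  0.2796  0.3295  2.1264 -0.131   0.7542  2.21  ]
```

View pics/s14.png

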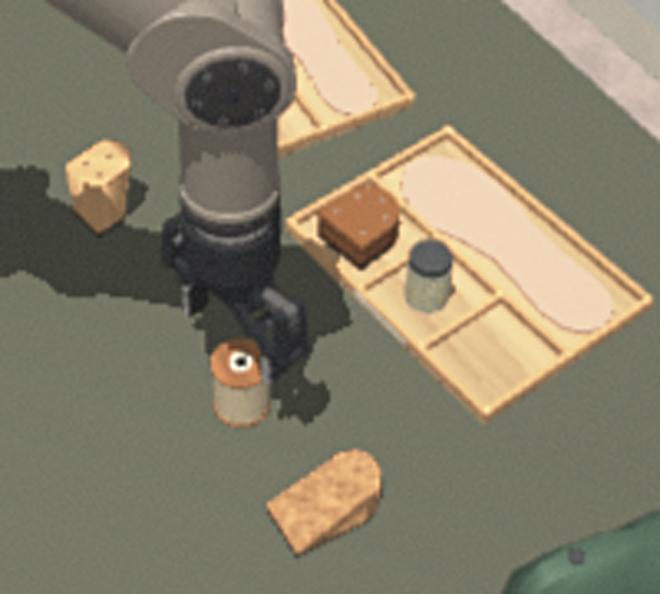

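Request:
step_arm(motion=[0, 0, 0, -0.02, -0.02, 0.3, -1, 0, 0, 0, -0.02, -0.02, 0.6, -1, 0, 0, 0, -0.02, -0.02, 0.78, -1, 0, 0, 0, -0.02, -0.02, 0.78, -1, 0, 0, 0, -0.02, -0.02, 0.78, -1, 0, 0, 0, -0.02, -0.02, 0.78, 0, 0, 0, 0, -0.02, -0.02, 0.78, 1, 0, 0, 0, -0.02, -0.02, 0.78, 1, 0, 0, 0, -0.02, -0.02, 0.78, 1, 0, 0, 0, -0.02, -0.02, 0.78, 1, 0, 0, 0, -0.02, -0.02, 0.78, 1, 0, 0, 0, -0.02, -0.02, 0.78, 1])

```text
clock: 20.3
ee_pos: [0.432, -0.1845, 0.0151]
tool_rot: [-3.141, 0.002, -2.941]
wrist_force: [0.4, 0.7, 6.0]
gripper_width: 0.573
```

```bash
python3 - <<'E'
from h import *
f=snap("side","s15"); cv2.imwrite("pics/s15.png",cv2.resize(f[150:330,180:380],None,fx=3.3,fy=3.3,interpolation=2))
E
python3 go.py .642 -.262 .13|tail -3
```

```text
t 20.35 ee [ 0.432  -0.1844  0.0151] rot [-3.1409  0.0021 -2.9405] F [-0.0985  1.0973  5.5489] w 0.57
turn [-0.0003  0.001   0.0005] shift [-2.3816 -1.4751 -1.4298] calls 2.38
q [ 0.0641  0.3937  0.2936  2.1574 -0.1953  0.6125  2.2684]
```

View pics/s15.png

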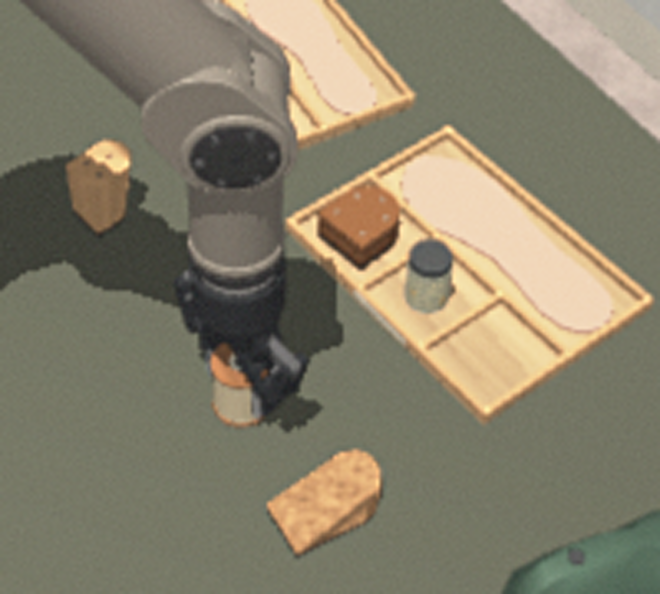

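Request:
step_arm(motion=[0, 0, 0, 0, 0, -0.2, 1, 0, 0, 0, 0, 0, -0.5, 1, 0, 0, 0, 0, 0, -0.9, 1, 0, 0, 0, -0.4, -0.1, -1, 1, 0, 0, 0, -0.8, -0.3, -1, 1])

```text
clock: 20.85
ee_pos: [0.5, -0.1942, 0.0963]
tool_rot: [-3.142, 0.004, -2.94]
wrist_force: [0.9, 0.9, -2.1]
gripper_width: 0.572
```

Request:
step_arm(motion=[0, 0, 0, -0.4, -0.3, -0.2, 1, 0, 0, 0, -0.8, -0.6, -0.4, 1])

```text
clock: 21.05
ee_pos: [0.5715, -0.2288, 0.1262]
tool_rot: [3.14, -0.001, -2.939]
wrist_force: [0.1, -0.4, -1.3]
gripper_width: 0.572
```

Request:
step_arm(motion=[0, 0, 0, -0.4, -0.3, 0, 1, 0, 0, 0, -0.78, -0.57, 0, 1, 0, 0, 0, -0.78, -0.57, 0, 1, 0, 0, 0, -0.78, -0.57, 0, 1])

```text
clock: 21.45
ee_pos: [0.6405, -0.2613, 0.1251]
tool_rot: [3.141, -0.002, -2.941]
wrist_force: [-0.1, 0.6, -1.4]
gripper_width: 0.57
```

```bash
python3 go.py .642 -.262 .0214|tail -3
```

```text
t 21.45 ee [ 0.6405 -0.2613  0.1251] rot [ 3.1407 -0.0018 -2.9406] F [-0.1327  0.5979 -1.3815] w 0.57
turn [ 0.0004 -0.0009  0.0005] shift [-0.0186 -0.0135  1.296 ] calls 1.3
q [ 0.107   0.5814  0.3208  1.5389 -0.2     1.0558  2.2495]
```

Request:
step_arm(motion=[0, 0, 0, -0.02, -0.01, 0.4, 1, 0, 0, 0, -0.02, -0.01, 0.8, 1, 0, 0, 0, -0.02, -0.01, 0.95, 1, 0, 0, 0, -0.02, -0.01, 0.95, 1, 0, 0, 0, -0.02, -0.01, 0.95, 1])

```text
clock: 21.95
ee_pos: [0.643, -0.262, 0.0513]
tool_rot: [-3.141, 0.001, -2.941]
wrist_force: [-0.9, 0.3, -0.9]
gripper_width: 0.576
```

```bash
python3 - <<'E'
from h import *
f=snap("side","s16"); cv2.imwrite("pics/s16.png",cv2.resize(f[150:330,200:400],None,fx=3.3,fy=3.3,interpolation=2))
E
python3 go.py .642 -.262 .0214|tail -3
```

```text
t 22.0 ee [ 0.6437 -0.2623  0.052 ] rot [-3.1401  0.0025 -2.9406] F [ 0.79    0.4247 -0.5074] w 0.573
turn [-0.0007  0.0012  0.0005] shift [0.0204 0.009  0.3829] calls 0.38
q [ 0.1227  0.6611  0.298   1.5837 -0.2273  0.9282  2.2695]
```

View pics/s16.png

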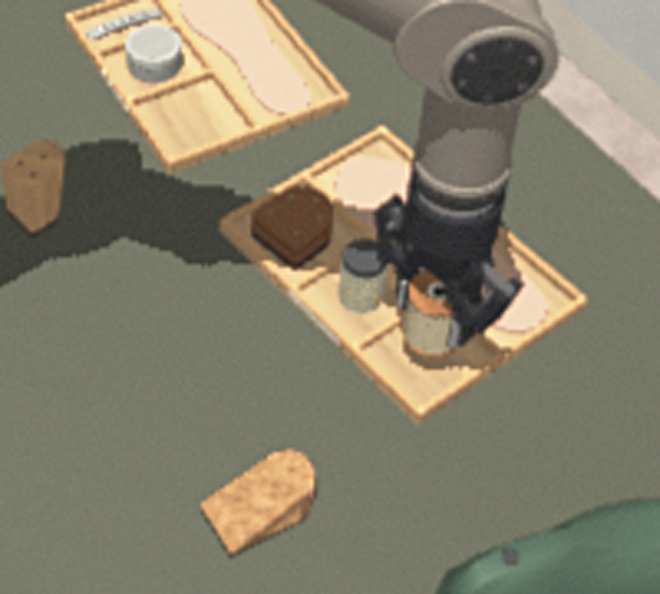

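Request:
step_arm(motion=[0, 0, 0, 0.02, 0, 0.15, 1, 0, 0, 0, 0.02, 0, 0.27, 1, 0, 0, 0, 0.02, 0, 0.34, 1, 0, 0, 0, 0.02, 0, 0.37, 1, 0, 0, 0, 0.02, 0, 0.375, 1, 0, 0, 0, 0.02, 0, 0.375, 1])

```text
clock: 22.6
ee_pos: [0.6406, -0.2619, 0.0213]
tool_rot: [3.14, -0.001, -2.941]
wrist_force: [-4.3, 2.3, 9.7]
gripper_width: 0.57
```

```bash
python3 go.py .642 -.262 .0214|tail -3
```

```text
t 22.6 ee [ 0.6406 -0.2619  0.0213] rot [ 3.1399 -0.0012 -2.9406] F [-4.3067  2.2814  9.7091] w 0.57
turn [ 0.0008 -0.0006  0.0005] shift [-0.017  -0.005  -0.0011] calls 0.02
q [ 0.1309  0.6953  0.2869  1.6018 -0.2383  0.881   2.2793]
```

Contact confirmed, so I'll release: width 0.57 means closure −0.14.

Request:
step_arm(motion=[0, 0, 0, 0, 0, 0, -0.18, 0, 0, 0, 0, 0, 0, -0.23, 0, 0, 0, 0, 0, 0, -0.32, 0, 0, 0, 0, 0, 0, -0.4, 0, 0, 0, 0, 0, 0, -0.45, 0, 0, 0, 0, 0, -0.1, -0.5, 0, 0, 0, 0, 0, -0.3, -0.5, 0, 0, 0, 0, 0, -0.6, -0.5, 0, 0, 0, 0, 0, -0.9, -0.5, 0, 0, 0, 0, 0, -1, -1])

```text
clock: 23.6
ee_pos: [0.6434, -0.2634, 0.1047]
tool_rot: [-3.138, 0.006, -2.941]
wrist_force: [0.6, 0.0, 0.5]
gripper_width: 0.895
```

```bash
python3 - <<'E'
from h import *
f=snap("side","s17"); cv2.imwrite("pics/s17.png",cv2.resize(f[150:330,200:400],None,fx=3.3,fy=3.3,interpolation=2))
E
python3 go.py .43 .072 .115|tail -3
```

```text
t 23.65 ee [ 0.6433 -0.2634  0.1046] rot [-3.1381  0.0059 -2.9407] F [-0.2082 -1.6746  1.0954] w 0.971
turn [-0.0017  0.0028  0.0004] shift [ 1.7759  4.6394 -0.1566] calls 4.64
q [ 0.1121  0.6024  0.3156  1.5538 -0.2093  1.0118  2.2575]
```

View pics/s17.png

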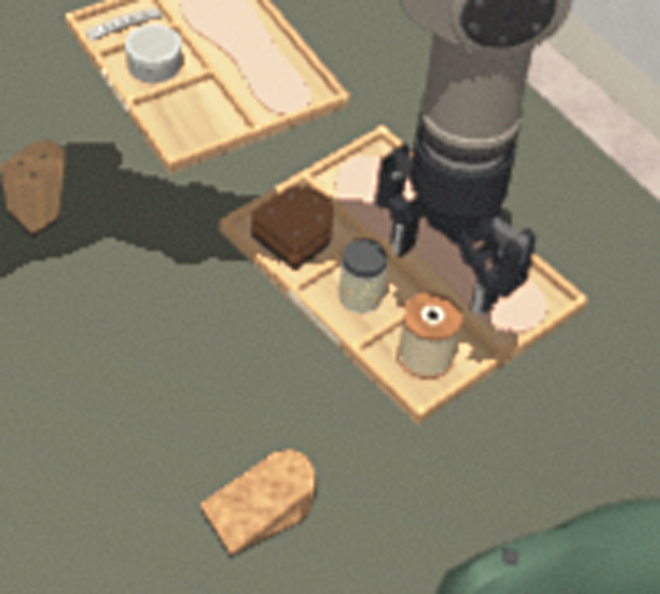

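Request:
step_arm(motion=[0, 0, 0, 0.18, 0.46, -0.16, -1, 0, 0, 0, 0.36, 0.93, -0.18, -1])

```text
clock: 23.85
ee_pos: [0.5981, -0.1957, 0.1152]
tool_rot: [-3.14, 0.001, -2.943]
wrist_force: [-0.1, 0.8, 0.4]
gripper_width: 0.999
```

Request:
step_arm(motion=[0, 0, 0, 0.18, 0.46, 0, -1, 0, 0, 0, 0.36, 0.93, 0, -1])

```text
clock: 24.05
ee_pos: [0.5537, -0.1266, 0.114]
tool_rot: [3.141, -0.001, -2.941]
wrist_force: [0.5, 0.0, -0.0]
gripper_width: 1.002
```

Request:
step_arm(motion=[0, 0, 0, 0.18, 0.46, 0, -1, 0, 0, 0, 0.36, 0.93, 0, -1])

```text
clock: 24.25
ee_pos: [0.5105, -0.0594, 0.114]
tool_rot: [3.141, -0.001, -2.941]
wrist_force: [0.4, 1.3, -0.2]
gripper_width: 1.001
```

Request:
step_arm(motion=[0, 0, 0, 0.18, 0.46, 0, -1, 0, 0, 0, 0.36, 0.93, 0, -1])

```text
clock: 24.45
ee_pos: [0.4674, 0.0076, 0.1141]
tool_rot: [3.141, -0.001, -2.941]
wrist_force: [1.1, 1.0, 0.4]
gripper_width: 0.997
```

Request:
step_arm(motion=[0, 0, 0, 0.18, 0.46, 0, -1, 0, 0, 0, 0.36, 0.92, 0, -1, 0, 0, 0, 0.36, 0.92, 0.2, -1, 0, 0, 0, 0.36, 0.92, 0.2, -1])

```text
clock: 24.85
ee_pos: [0.4237, 0.0734, 0.0971]
tool_rot: [-3.141, -0.004, -2.938]
wrist_force: [-0.2, -1.2, 0.1]
gripper_width: 0.997
```

```bash
python3 - <<'E'
from h import *
f=snap("side","s18"); cv2.imwrite("pics/s18.png",cv2.resize(f[130:300,140:340],None,fx=3.5,fy=3.5,interpolation=2))
E
python3 go.py .427 .0715 .016|tail -3
```

```text
t 24.9 ee [0.4249 0.0726 0.0979] rot [-3.1412 -0.0022 -2.94  ] F [0.7039 0.3371 0.2819] w 1.003
turn [-0.0002 -0.0011  0.0008] shift [-0.0255 -0.018   1.0233] calls 1.02
q [-0.4758  0.1775  0.2279  2.182  -0.0558  0.7896  1.5605]
```

View pics/s18.png

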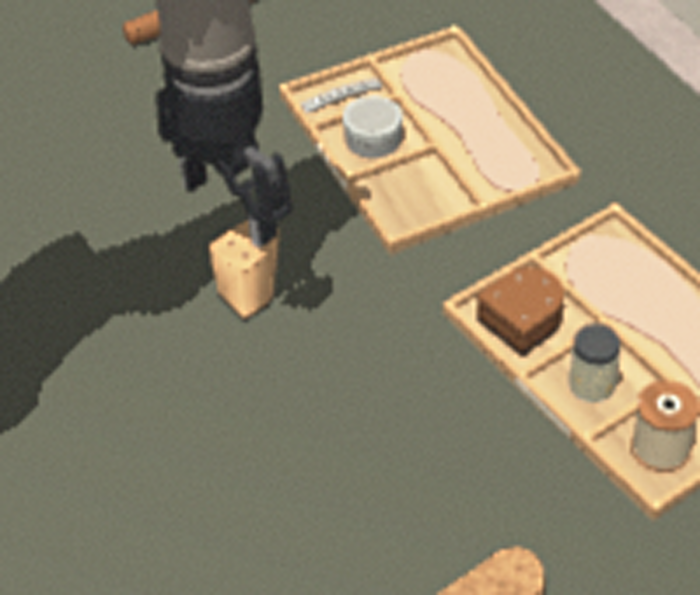

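Request:
step_arm(motion=[0, 0, 0, -0.02, -0.02, 0.3, -1, 0, 0, 0, -0.02, -0.02, 0.6, -1, 0, 0, 0, -0.02, -0.02, 0.85, -1, 0, 0, 0, -0.02, -0.02, 1, -1, 0, 0, 0, -0.02, -0.02, 1, -1, 0, 0, 0, -0.02, -0.02, 1, -1, 0, 0, 0, -0.02, -0.02, 1, 0, 0, 0, 0, -0.02, -0.02, 1, 1, 0, 0, 0, -0.02, -0.02, 1, 1, 0, 0, 0, -0.02, -0.02, 1, 1, 0, 0, 0, -0.02, -0.02, 1, 1, 0, 0, 0, -0.02, -0.02, 1, 1, 0, 0, 0, -0.02, -0.02, 1, 1])

```text
clock: 26.2
ee_pos: [0.4287, 0.0715, 0.0193]
tool_rot: [3.141, 0.002, -2.941]
wrist_force: [-1.4, -1.0, 6.2]
gripper_width: 0.503
```

```bash
python3 - <<'E'
from h import *
f=snap("side","s19"); cv2.imwrite("pics/s19.png",cv2.resize(f[130:300,140:340],None,fx=3.5,fy=3.5,interpolation=2))
E
python3 go.py .616 .0955 .14|tail -3
```

```text
t 26.25 ee [0.4287 0.0716 0.0193] rot [ 3.1414  0.0017 -2.9407] F [-0.9402 -0.899   5.5504] w 0.498
turn [0.0001 0.0008 0.0004] shift [-2.3569 -0.1737 -1.5042] calls 2.36
q [-0.4413  0.3289  0.2037  2.2312 -0.118   0.5892  1.6216]
```

View pics/s19.png

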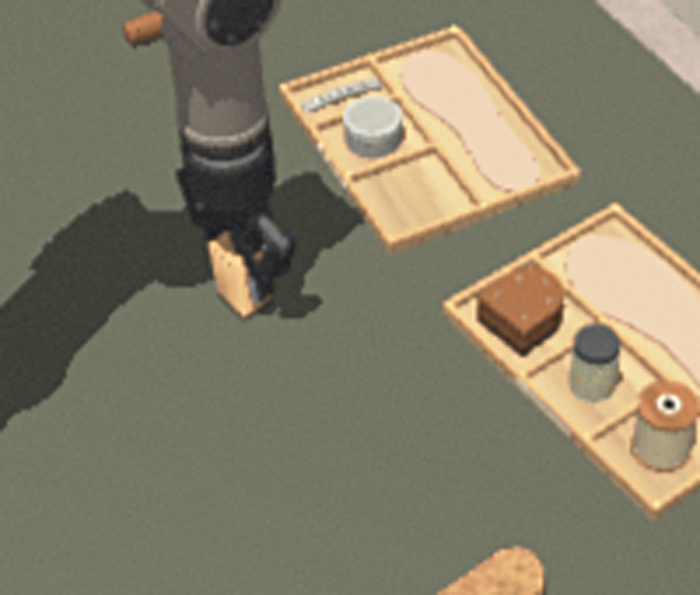

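Request:
step_arm(motion=[0, 0, 0, 0, 0, -0.2, 1, 0, 0, 0, 0, 0, -0.5, 1, 0, 0, 0, 0, 0, -0.9, 1, 0, 0, 0, -0.4, -0.03, -1, 1, 0, 0, 0, -0.8, -0.06, -1, 1])

```text
clock: 26.75
ee_pos: [0.4931, 0.0802, 0.1007]
tool_rot: [3.14, 0.004, -2.94]
wrist_force: [0.3, 0.2, -0.7]
gripper_width: 0.496
```

Request:
step_arm(motion=[0, 0, 0, -0.4, -0.03, -0.2, 1, 0, 0, 0, -0.8, -0.06, -0.3, 1])

```text
clock: 26.95
ee_pos: [0.5565, 0.088, 0.1235]
tool_rot: [3.141, 0.001, -2.94]
wrist_force: [1.3, 0.5, -0.4]
gripper_width: 0.499
```

Request:
step_arm(motion=[0, 0, 0, -0.4, -0.03, 0, 1, 0, 0, 0, -0.77, -0.06, 0, 1, 0, 0, 0, -0.77, -0.06, 0, 1, 0, 0, 0, -0.77, -0.06, 0, 1])

```text
clock: 27.35
ee_pos: [0.6159, 0.0952, 0.1218]
tool_rot: [-3.142, -0.002, -2.94]
wrist_force: [-1.1, -0.1, -1.9]
gripper_width: 0.498
```

```bash
python3 go.py .618 .0955 .0256|tail -3
```

```text
t 27.35 ee [0.6159 0.0952 0.1218] rot [-3.1416 -0.0018 -2.9404] F [-1.0763 -0.1158 -1.8705] w 0.498
turn [-0.     -0.0009  0.0005] shift [-0.0286 -0.0018  1.2029] calls 1.2
q [-0.3997  0.4612  0.2358  1.7214 -0.1259  0.9755  1.6552]
```

Request:
step_arm(motion=[0, 0, 0, -0.02, 0, 0.4, 1, 0, 0, 0, -0.02, 0, 0.7, 1, 0, 0, 0, -0.02, 0, 0.85, 1, 0, 0, 0, -0.02, 0, 0.85, 1, 0, 0, 0, -0.02, 0, 0.85, 1])

```text
clock: 27.85
ee_pos: [0.6182, 0.0956, 0.0553]
tool_rot: [3.141, 0.001, -2.941]
wrist_force: [0.3, -0.2, -0.6]
gripper_width: 0.5
```

```bash
python3 - <<'E'
from h import *
f=snap("side","s20"); cv2.imwrite("pics/s20.png",cv2.resize(f[110:280,160:360],None,fx=3.5,fy=3.5,interpolation=2))
E
python3 go.py .618 .0955 .0256|tail -3
```

```text
t 27.9 ee [0.6188 0.0957 0.0558] rot [ 3.1415  0.0022 -2.9406] F [ 1.4775  0.1699 -1.313 ] w 0.497
turn [0.0001 0.001  0.0005] shift [ 0.0111 -0.0001  0.378 ] calls 0.38
q [-0.3847  0.5426  0.2183  1.7626 -0.1496  0.8503  1.6737]
```

View pics/s20.png

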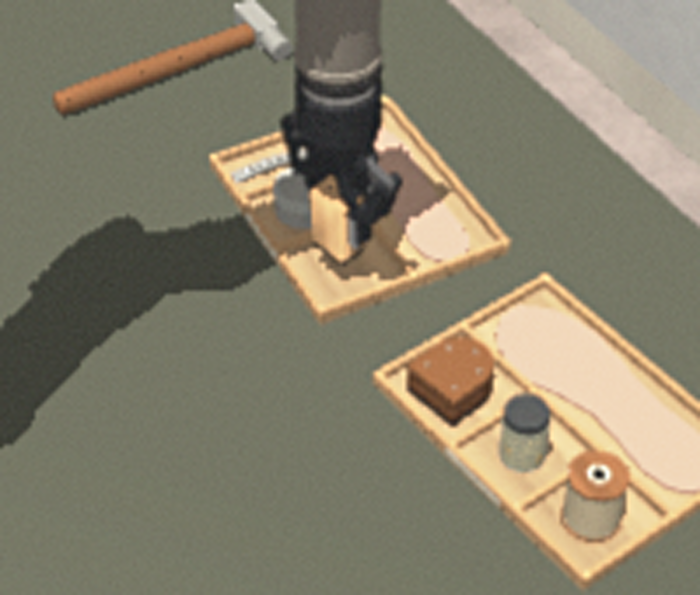

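Request:
step_arm(motion=[0, 0, 0, 0.01, 0, 0.15, 1, 0, 0, 0, 0.01, 0, 0.27, 1, 0, 0, 0, 0.01, 0, 0.34, 1, 0, 0, 0, 0.01, 0, 0.365, 1, 0, 0, 0, 0.01, 0, 0.375, 1, 0, 0, 0, 0.01, 0, 0.375, 1])

```text
clock: 28.5
ee_pos: [0.6167, 0.0954, 0.0254]
tool_rot: [3.141, -0.002, -2.941]
wrist_force: [-4.0, -0.1, 7.8]
gripper_width: 0.5
```

```bash
python3 go.py .618 .0955 .0256|tail -3
```

```text
t 28.5 ee [0.6167 0.0954 0.0254] rot [ 3.1409 -0.0018 -2.9405] F [-3.9697 -0.0996  7.7808] w 0.5
turn [ 0.0003 -0.0008  0.0005] shift [-0.0165 -0.0022 -0.0022] calls 0.02
q [-0.377   0.5818  0.2084  1.7797 -0.1604  0.7984  1.6824]
```

Request:
step_arm(motion=[0, 0, 0, 0, 0, 0, -0.03, 0, 0, 0, 0, 0, 0, -0.08, 0, 0, 0, 0, 0, 0, -0.16, 0, 0, 0, 0, 0, 0, -0.25, 0, 0, 0, 0, 0, 0, -0.3, 0, 0, 0, 0, 0, -0.1, -0.35, 0, 0, 0, 0, 0, -0.3, -0.35, 0, 0, 0, 0, 0, -0.6, -0.35, 0, 0, 0, 0, 0, -0.9, -0.35, 0, 0, 0, 0, 0, -1, -0.35])

```text
clock: 29.5
ee_pos: [0.6197, 0.0957, 0.1087]
tool_rot: [3.141, 0.007, -2.941]
wrist_force: [-0.8, -0.4, -0.4]
gripper_width: 0.673
```

Request:
step_arm(motion=[0, 0, 0, 0.4, 0, -0.4, -0.5, 0, 0, 0, 0.9, 0, -0.7, -0.5])

```text
clock: 29.7
ee_pos: [0.5472, 0.0813, 0.1616]
tool_rot: [-3.141, 0.002, -2.94]
wrist_force: [0.2, -0.2, 1.5]
gripper_width: 0.749
```

Request:
step_arm(motion=[0, 0, 0, 0.5, 0, 0, -0.5, 0, 0, 0, 1, 0, 0, -0.5])

```text
clock: 29.9
ee_pos: [0.4674, 0.0648, 0.1615]
tool_rot: [3.141, 0.002, -2.941]
wrist_force: [-0.2, -0.1, 0.6]
gripper_width: 0.749
```

Request:
step_arm(motion=[0, 0, 0, 0, 0.5, 0, -0.5, 0, 0, 0, 0, 1, 0, -0.5])

```text
clock: 30.1
ee_pos: [0.4513, 0.1428, 0.1611]
tool_rot: [3.141, 0.001, -2.945]
wrist_force: [1.0, 0.9, 0.2]
gripper_width: 0.754
```

Request:
step_arm(motion=[0, 0, 0, 0, 0.5, 0, -0.5, 0, 0, 0, 0, 1, 0, -0.5, 0, 0, 0, 0, 1, 0, -0.5, 0, 0, 0, 0, 1, 0, -0.5])

```text
clock: 30.5
ee_pos: [0.436, 0.2225, 0.1606]
tool_rot: [-3.141, 0.0, -2.938]
wrist_force: [0.6, -1.0, -0.6]
gripper_width: 0.748
```

Run:
```python
from h import *
f=snap("side","s21"); cv2.imwrite("pics/s21.png",cv2.resize(f[120:300,180:390],None,fx=3.5,fy=3.5,interpolation=2))
f=snap("top","t21"); cv2.imwrite("pics/t21.png",cv2.resize(f[120:260,120:430],None,fx=2.5,fy=2.5,interpolation=2))
```

```text
(no output)
```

View pics/s21.png

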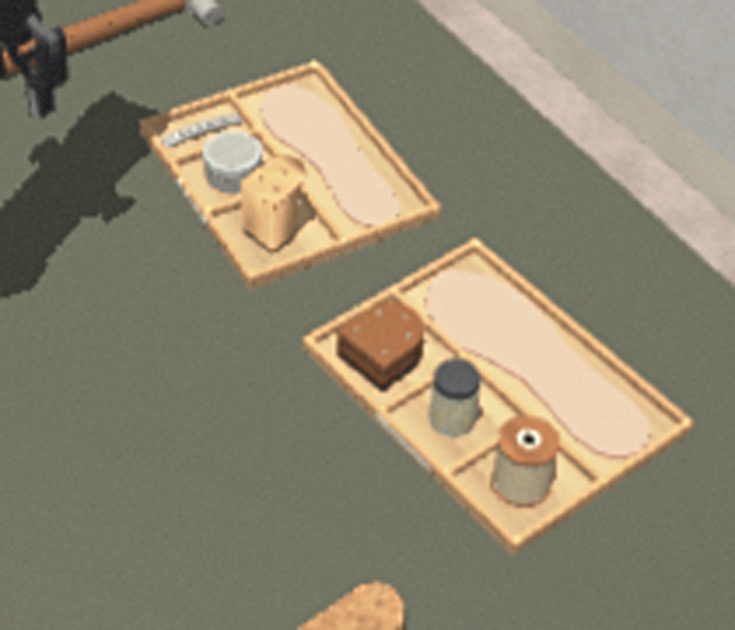

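View pics/t21.png

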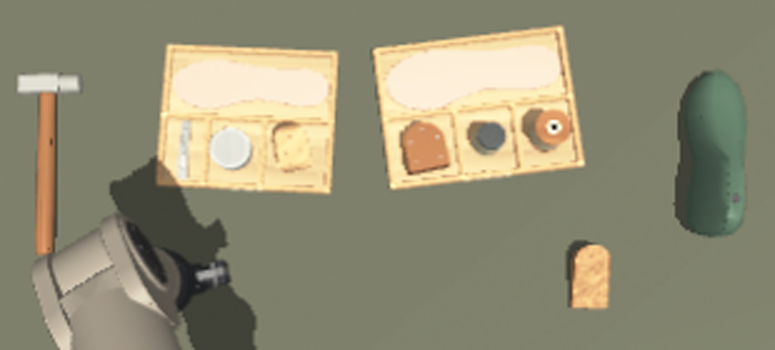

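Run:
```python
import fit; from fit import *
import go
Z={"low_heel":(go.B["b1"],.2),"eyelet_jar":((.632,-.178),0),"thread_spool":((.641,-.262),0),"tall_heel":((.620,.0964),.2),"nail_tin":((.629,.185),0)}
for c,(x0,y0,x1,y1),s in (("side",(210,130,370,290),4.5),("top",(175,125,365,205),4.2)):
    f=cv2.imread(f"pics/{'s' if c=='side' else 't'}21_raw.png"); v=cv2.resize(f[y0:y1,x0:x1],None,fx=s,fy=s,interpolation=2)
    for n,(p,y) in Z.items():
        P=place(M[n],(*p,y)); k=len(P)//2; P[:,2]+=.006
        for Q in (P[:k],P[k:]):
            cv2.polylines(v,[np.round((proj(c,Q)-[x0,y0]+.5)*s).astype(int)],True,(0,0,255),1)
    cv2.imwrite(f"pics/ov_{c}.png",v)
```

```text
(no output)
```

View pics/ov_side.png

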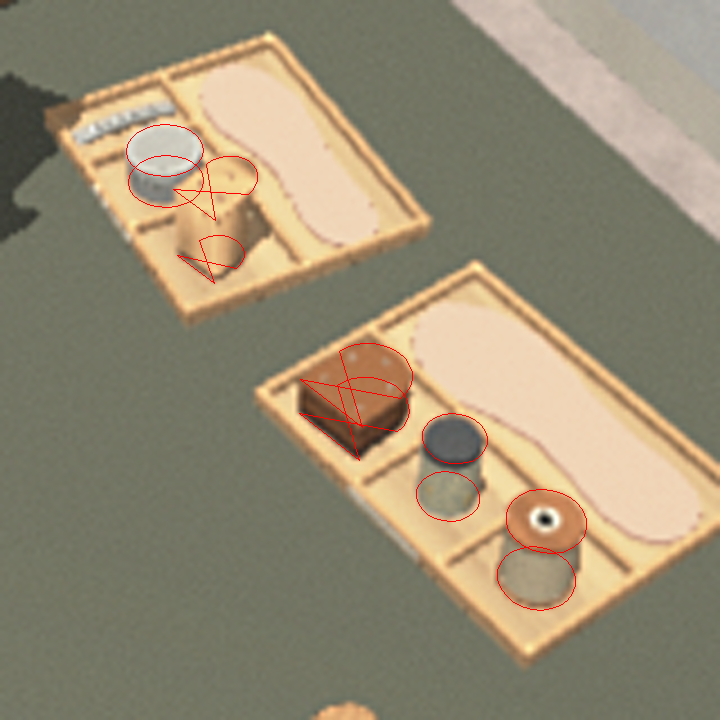

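View pics/ov_top.png

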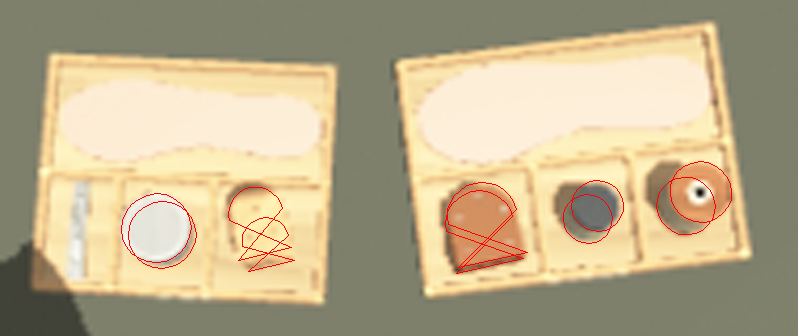

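All five pieces match the overlays drawn for upright pieces on the bay floors, to about 2–3 mm. The wedge, hammer and last are where they were in the first picture, and the arm is clear of everything.

Run:
```python
from h import *
print(hand_in()); print(get_obs()["clock"])
```

```text
the job is handed in; nothing more can be done
None
the job is handed in; nothing more can be done
```

I placed all five pieces, one to a bay, and handed the job in at about 31 s of the 128 s; the hand-in gives no verdict.

- **Boot tray:** the low heel is in the heel bay, the eyelet jar in the middle bay and the thread spool in the end bay.
- **Court tray:** the tall heel is in the heel bay and the tin of nails in the small bay.

Each piece was lowered until the wrist force or height showed floor contact, then released and cleared straight up. Contact forces were about 10 N or less.

**Last checks:** before hand-in I overlaid each piece, modelled as upright on its bay floor, on the final side and top pictures. All five matched to about 2–3 mm, well inside the 28 mm limit. The cork wedge, hammer and last showed no visible shift, and the arm stood clear.

**Disagreements:** the recognition networks gave some wrong labels, such as the last as the boot tray and the cork wedge as the tall heel. I took positions from outline fits in both cameras instead. No check failed.

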